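# Unload the drill jig and hang the guard back

### The arm

A 7-joint arm with a two-finger parallel gripper is mounted at the origin on the work surface. World frame = base frame: x ahead of the robot, y to its left, z up, the work surface at z = 0. Lengths are in mm, angles in rad, forces in N, time in s.
With the tool pointing down it reaches from about 400 to 900 mm from the base axis. Payload 5.5 kg.
Tool frame: the origin (TCP) lies midway between the tips of the shut fingers; the grasp point (between the pads) lies arm.grasp_offset behind it (arm.grasp_offset is the distance from the TCP to the grasp point, in mm); z points along the fingers, y is the direction in which the jaws open and shut (so a half turn about z gives the same grasp; the last joint's range is limited). The gripper opens to 92 mm and grips with 3 to 60 N. Pads are 19 mm wide; open, the fingers measure 130 mm over their backs; the gripper's body (75 mm by 190 mm) begins 47 mm behind the grasp point.
Start: joints at [-0.981, 0.501, -0.427, 1.55, 0.221, 1.138, -0.21], TCP at [208.621, 615.611, 226.729] pointing down, gripper open.
Joint ranges: [-2.88, 2.88], [-0.31, 2.03], [-1.54, 1.56], [0.2, 2.42], [-1.41, 4.55], [0.19, 2.02], [-2.57, 2.57]. Speed limits (rad/s): [2.57, 2.57, 3.14, 3.14, 3.14, 3.14, 3.14].

### API

Orientations are given as a unit quaternion [w, x, y, z].
In Python, from bench import arm gives the robot as it stands.
- The arm moves only by the tool arm_command, never from a script. Its argument "series" is a list of rows, each a list of 7 numbers: the shift along the tool's x, y, z in m, then the turn, a rotation vector about the tool's x, y, z in degrees, then the opening, from -1 (shut) to 1 (fully open). A call has 1 to 8 rows; each row is the pose to reach, as a shift and turn from the pose measured when the call began, along the tool's axes at that moment; what a row does not reach only later rows make up. A row lasts 1/12 s, in which the tool goes at most 41.7 mm and 7.16 degrees, less where a joint would pass 70% of its speed; a pose out of reach is approached as far as the arm can. A call with a gripper value outside its range is refused whole. The fingers move at their own pace and stop on an object; the grip force is fixed at half the most. Time passes only in rows, so rows that repeat a pose let the fingers close. It gives the time, the measured TCP pose, the force and the opening at its end, in the units of the state.
- arm.read_state(): the state, without advancing time (a new reading comes with each control period).
- arm.snapshot(name): name is "side" or "top" or "wrist"; returns a dict with "image" (384x512x3 uint8, red, green, blue), "fx", "fy", "cx", "cy" (pixels), "eye" and "attitude" of the camera in the world. Camera axes: x right, y up, looking along -z (the intrinsics and any distortion apply to the point x, -y, -z); pixel columns grow to the right and rows downward; lengths in mm; the calibration is good to about 2 mm. A picture is of the moment at which its call begins. There is no depth.
- arm.close_job(): hands the job in, once; it reports no verdict.
The state is a dict: "time": time; "q": joint angles; "qd": joint speeds; "joint_torque": joint torques, N m; "ee_pos": TCP position; "orientation": TCP orientation; "contact_force": force on the tool from outside, world axes, zero at the start; "moment": the same for the moment, N m; "grip_width": finger opening in mm.
Only numpy, scipy, OpenCV 4.12 (cv2) and the standard library are available. Lean on these libraries where they do the work, as an engineer would, in place of code of your own. Each camera call takes 0.05 s, during which the arm holds its last target.

### The job

Unload the bench drill: slide the drilled plate out towards the front from under the jig's overhanging bush plate, lift it clear and lay it gently, flat, in the black tray. Then take the steel guard that is leaning on the tool case and hang it back on the drill's two upright hinge pins, both knuckles fully down, shut straight across the front of the base. Leave the oil bottle, the block of drill bits and the V-block where they stand.

Things in the scene. Friction and masses are not known exactly. Their poses are not given: they have to be found in the camera images.
- drill: Grey bench drill, fixed, front towards its own -x (the robot's side). Origin at bench level under the jig, z up. Base casting x -185 to 205, y +-140, 30 mm high; round column 48 mm thick at x 150, 410 mm high. The jig stands on the base. Hinge post 20 mm square at (-130, 128) mm, 150 mm high. All points on the drill have its axes.
- jig_bed (a point): On the jig bed's top, 45 mm above the bench, drill (-50, 0). From drill x -95 to -5 the bed is a tongue only 44 mm wide: beside it fingers can reach 15 mm below the plate. From x 8 to 85 are two side rails 64 mm apart, 18 mm wide and high; end stop at x 74.
- lip (a point): Middle of the lower front edge of the jig's bush plate, the overhanging lip, drill (8, 0, 63) mm. The fixed bush plate is 100 mm wide and covers drill x 8 to 85, z 63 to 77 mm, bushes to 82 mm. The work plate cannot rise until its rear end is in front of this point (60 to 75 mm of sliding towards -x).
- head_front (a point): Middle of the lower front edge of the drill head, drill (0, 0, 220) mm. Head 85 mm wide, up to z 375; chuck (42 mm thick, from z 138) and drill point (z 106) at drill x 40. Three-armed feed handle on its -y side: y to -101, x 14 to 160, z 180 to 335 mm. All this hangs over the rear half of the work plate; in front of it the space above is free.
- stop (a point): Rubber closing stop on the base, 20 mm square, drill x -155 to -135, y -70 to -50, top at 65 mm (this point: middle of its top front edge). It stands 5 mm behind the hung guard.
- pin_low (a point): Foot of the lower hinge pin, on its axis, drill (-165, 128, 62) mm: the lower knuckle's lower end seats here. Pin upright, 9 mm thick, 20 mm long, last 8 mm tapered to 3 mm. It stands on a bracket 8 mm thick, 20 mm wide, that reaches from the hinge post to drill x -175.
- pin_high (a point): Foot of the upper hinge pin, 80 mm straight above the lower one and of the same shape, on a like bracket. The lower knuckle cannot pass this bracket from above: bring the guard in from the front (moving to the drill's +x), upright and about 36 mm (25 to 48) above its seat, then lower it over both pins.
- plate: Aluminium plate 170 (x) x 60 (y) x 16 (z) mm, 0.33 to 0.53 kg, loose. Origin: centre of its underside. At the start flat on the jig bed, axes as the drill's, origin at drill x -29 to -17 mm; +x end with the drilled holes under the bush plate, -x end free. In the jig it has 2 mm of play above and on each side.
- plate_tail (a point): Middle of the plate's rear end face, plate (85, 0, 8) mm.
- guard: Bare sheet-steel guard, 190 (y) x 150 (z) x 10 (x) mm, 0.24 to 0.38 kg, loose. Origin: middle of its lower edge. Top band z 120 to 150, flat, 10 mm thick: pinch it at its middle. At the start it leans 26 degrees, lower edge on the bench, its top tipped to the case's +x; axes otherwise as the case's. Hung shut, it has the drill's axes, origin at drill (-165, 20, 42) mm.
- knuckle_low (a point): Lower end of the guard's lower knuckle, on its axis, guard (0, 108, 20) mm. The knuckles are tubes on the guard's +y end, parallel to its z, 20 mm outside, 12 mm bore, 18 mm long.
- knuckle_high (a point): Lower end of the guard's upper knuckle, on its axis, guard (0, 108, 100) mm.
- case: Dark steel tool case 110 (x) x 220 (y) x 85 (z) mm, fixed; the guard leans on its upper -x edge (the robot's side). Carrying handle on its +x side, reaching 25 mm out. Origin: centre of its underside. Case and tray stand on either side of the drill, which is on which side varies.
- tray: Black open tray, 220 (x) x 150 (y) mm outside, walls 4 mm thick and 22 mm high, floor 4 mm thick, fixed. Origin: centre of its underside. The plate goes in lengthwise along the tray's x.
- oil: White oil bottle, black cap, 56 mm thick, 150 mm tall, loose; leave alone. Origin: centre of its underside.
- bits: Wood block 50 (x) x 90 (y) x 35 mm with three drill bits standing in it, 110 mm tall in all, loose; leave alone. Origin: centre of its underside.
- vblock: Dark steel V-block 70 (x) x 55 (y) x 42 mm tall, loose on the drill's base beside the jig, on the hinge post's side (+y); leave alone. Origin: centre of its underside.
Not all that is in view belongs to the job. What is shaped like the guard but red or turquoise is not meant. What is shaped like the plate but brown is not meant.

How it is judged:
By the outcome, as a careful person would: the job done as asked, in the order asked, and still so for the second after the job is handed in, with the robot touching nothing.
It also fails if it takes over 72 s, if anything falls off the work surface, if the arm or the gripper's body presses on something with over 40 N, if the wrist force passes 120 N, or if a joint passes its speed limit or range.

## Working session

There is one attempt and no reset: what is moved stays moved. The work goes in short steps, Python scripts to look and compute and a tool call to move; the robot and the scene stay as the last step left them, time stands still between calls to the robot, and variables do not carry over. Pictures are saved under pics/ and viewed, and the job is handed in when it is done.

Besides the shell and the picture viewer there is one more tool, called by a JSON object that holds its "name" and its "arguments", one argument or row to a line. arm_command: Moves the arm, as the interface text tells. Its arguments: {"type":"object","properties":{"series":{"type":"array"}},"required":["series"]}

```bash
ls; mkdir -p pics; python3 - <<'E'
from bench import arm
import cv2
s=arm.read_state()
for k,v in s.items(): print(k,v)
print(arm.grasp_offset)
for n in ["side","top","wrist"]:
    d=arm.snapshot(n)
    print(n,{k:v for k,v in d.items() if k!="image"})
    cv2.imwrite(f"pics/{n}0.png",d["image"][:,:,::-1])
E
```

```text
pics
time 0.0
q [-0.98078677  0.50184237 -0.42674751  1.55148324  0.22079548  1.13825942
 -0.2103133 ]
qd [ 6.44744053e-04  8.86183470e-04 -1.67140094e-03  2.05541424e-04
  1.03500495e-03 -1.15315224e-03 -2.36919266e-05]
joint_torque [-1.83538315e-03 -5.66589296e+01 -5.81764609e+00 -2.79123080e+01
 -6.88463682e-02  3.06728517e-02  1.90417672e-04]
ee_pos [208.50097077 614.90537458 225.66407866]
orientation [-1.84048930e-04  1.62674574e-01  9.86679300e-01 -9.53188422e-04]
contact_force [-0.14144952 -0.1322967   0.04565063]
moment [-0.00284704 -0.02067605 -0.01508251]
grip_width 91.83150178893298
18.8
side {'fx': 495.1808196118155, 'fy': 495.1808196118155, 'cx': 246.55493426404004, 'cy': 196.91221567063369, 'eye': array([ 343.30489049, 1471.86103392, 1044.11499205]), 'attitude': array([-0.04445029, -0.02316719,  0.47247136,  0.87991946])}
top {'fx': 351.59606330108704, 'fy': 351.59606330108704, 'cx': 262.27435332591403, 'cy': 198.68195676323126, 'eye': array([ 307.24415485,  136.5752549 , 1435.9093087 ]), 'attitude': array([-0.69741403, -0.04590027,  0.046517  ,  0.71368271])}
wrist {'fx': 335.0091825667972, 'fy': 335.0091825667972, 'cx': 252.97606825910339, 'cy': 191.60824657159807, 'eye': array([140.81228688, 637.91034505, 383.61006947]), 'attitude': array([ 0.80540266, -0.10972231, -0.07768516,  0.57728034])}
```

View pics/side0.png

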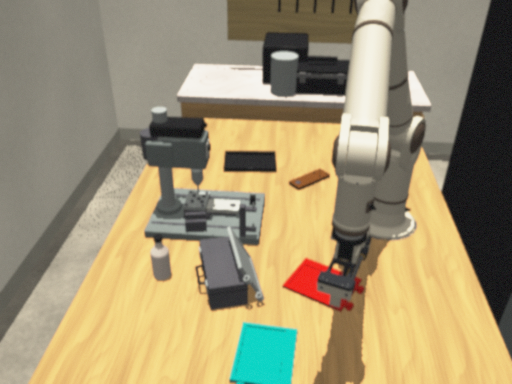

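View pics/top0.png

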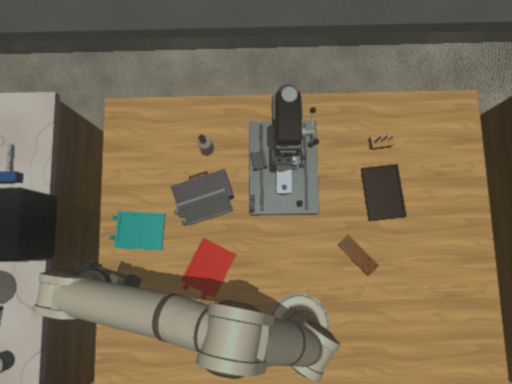

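View pics/wrist0.png

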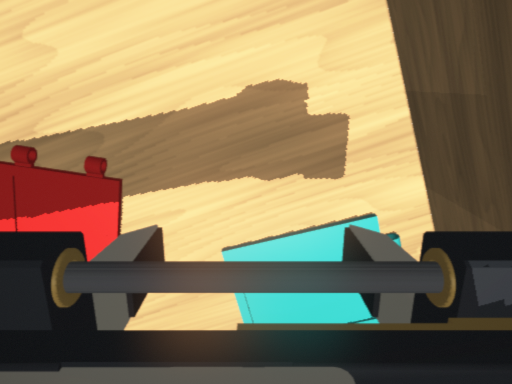

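```bash
cat > h.py <<'E'
import numpy as np, cv2
from scipy.spatial.transform import Rotation as R
def rot(q): return R.from_quat([q[1],q[2],q[3],q[0]]).as_matrix()
def proj(c,P):
    P=np.atleast_2d(P); p=(P-c["eye"])@rot(c["attitude"])
    return np.c_[c["cx"]+c["fx"]*p[:,0]/-p[:,2], c["cy"]+c["fy"]*(-p[:,1])/-p[:,2]]
def back(c,uv,z):
    uv=np.atleast_2d(np.array(uv,float))
    d=np.c_[(uv[:,0]-c["cx"])/c["fx"],-(uv[:,1]-c["cy"])/c["fy"],-np.ones(len(uv))]@rot(c["attitude"]).T
    return c["eye"]+d*((z-c["eye"][2])/d[:,2])[:,None]
def crop(img,x0,y0,x1,y1,s,name):
    im=cv2.resize(img[y0:y1,x0:x1,::-1],None,fx=s,fy=s,interpolation=cv2.INTER_CUBIC)
    cv2.imwrite("pics/"+name,im)
E
python3 - <<'E'
from bench import arm
from h import *
import pickle
d={n:arm.snapshot(n) for n in ["side","top"]}
pickle.dump(d,open("cams.pkl","wb"))
crop(d["top"]["image"],160,75,330,225,4.7,"topA.png")
crop(d["side"]["image"],130,95,290,315,2.7*1.0,"sideA.png")
print(back(d["top"],[[284,180],[383,190],[204,196],[310,330]],0))
print(rot(arm.read_state()["orientation"]).round(3))
E
```

```text
[[ 572.15725033   41.24495369    0.        ]
 [ 520.74901983 -366.36106297    0.        ]
 [ 512.80169294  373.12439088    0.        ]
 [ -28.07795195  -42.21364911    0.        ]]
[[-0.947  0.321 -0.   ]
 [ 0.321  0.947 -0.001]
 [ 0.    -0.001 -1.   ]]
```

View pics/topA.png

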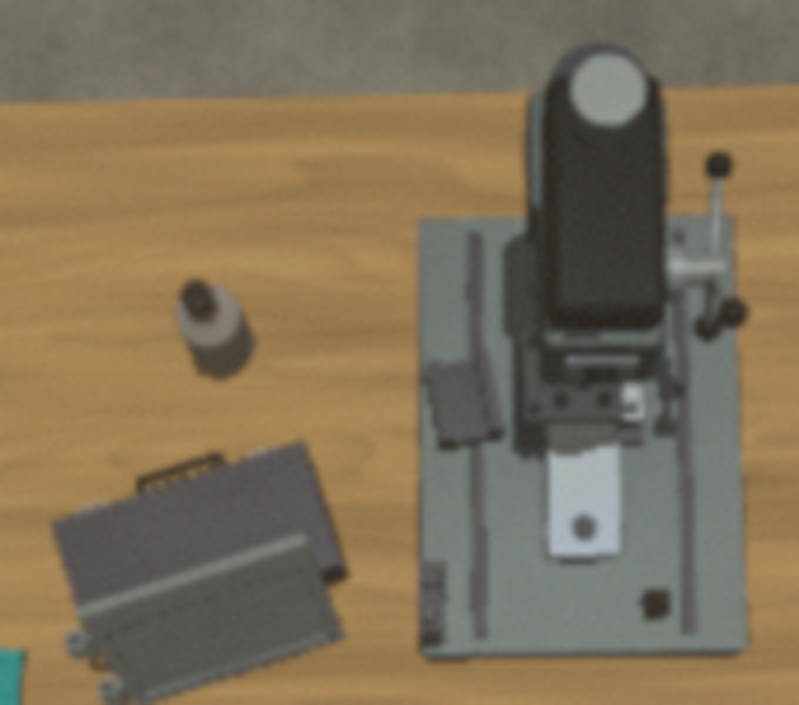

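View pics/sideA.png

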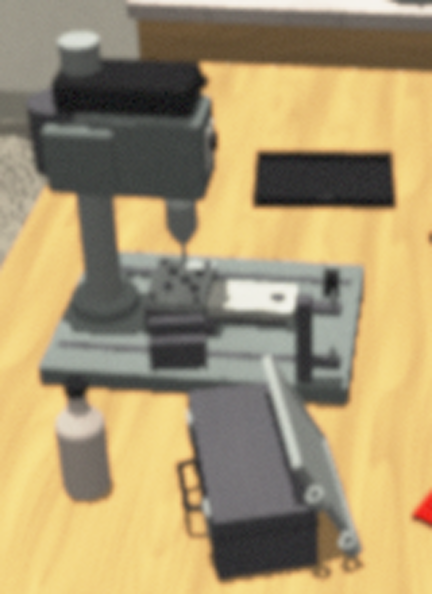

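```bash
cat > fit1.py <<'E'
from h import *
import pickle
from scipy.optimize import least_squares
d=pickle.load(open("cams.pkl","rb"))
T=lambda u,v:(160+u/4.7,75+v/4.7); S=lambda u,v:(130+u/2.7,95+v/2.7)
def fit(obs,x0):
    def w(x,P): c,s=np.cos(x[2]),np.sin(x[2]); P=np.array(P,float); return np.array([x[0]+c*P[0]-s*P[1],x[1]+s*P[0]+c*P[1],P[2]])
    f=lambda x:np.concatenate([(proj(d[c],w(x,P))[0]-uv) for c,P,uv in obs])
    r=least_squares(f,x0); print(r.x[:2].round(1),np.degrees(r.x[2]).round(2)); print(r.fun.reshape(-1,2).round(1).tolist()); return r.x
print("drill");fit([("top",(205,140,30),T(418,218)),("top",(205,-140,30),T(735,214)),("top",(-185,-140,30),T(747,652)),("top",(-185,140,30),T(421,655)),
("side",(-185,140,30),S(350,388)),("side",(-185,-140,30),S(362,266)),("side",(205,140,30),S(40,372)),("top",(-145,-60,65),T(655,604))],[570,40,0])
print("case");fit([("top",(-55,110,85),T(78,610)),("top",(55,110,85),T(55,522)),("top",(55,-110,85),T(304,443)),
("side",(55,110,85),S(215,520)),("side",(-55,110,85),S(320,503)),("side",(55,-110,85),S(190,392))],[512,373,.2])
E
python3 fit1.py
```

```text
drill
[612.2  47.3] -0.34
[[-1.2, -0.2], [-1.2, -0.4], [-0.2, -0.1], [-0.7, 0.5], [-0.0, -0.8], [1.8, -1.6], [-0.7, -2.6], [-0.0, -0.4]]
case
[524.9 369.1] 15.72
[[1.2, 6.8], [-1.3, -1.3], [-0.0, -0.8], [-1.8, -0.4], [-1.3, 1.1], [-0.3, -2.0]]
```

```bash
cat >> h.py <<'E'
def Rz(a): return R.from_euler('z',a,degrees=True).as_matrix()
def down(yaw): # tool z down, tool x at world yaw (deg)
    return Rz(yaw)@np.diag([1.,-1,-1])
def go(arm,pos,Rt=None):
    s=arm.read_state(); R0=rot(s["orientation"]); p=np.array(s["ee_pos"])
    sh=R0.T@(np.array(pos)-p)/1000
    rv=np.degrees(R.from_matrix(R0.T@Rt).as_rotvec()) if Rt is not None else np.zeros(3)
    print("t",round(s["time"],2),"ee",p.round(1),"F",np.array(s["contact_force"]).round(1),"w",round(s["grip_width"],1),"q",np.array(s["q"]).round(2))
    print("shift",sh.round(4),"rot",rv.round(2),"rows",round(max(np.linalg.norm(sh)/.0417,np.linalg.norm(rv)/7.16),1))
E
python3 - <<'E'
from bench import arm
from h import *
print([a for a in dir(arm) if a[0]!='_'])
c=arm.snapshot("wrist");s=arm.read_state()
Rt=rot(s["orientation"]);print("cam in tool",Rt.T@(c["eye"]-s["ee_pos"]),"axes",(Rt.T@rot(c["attitude"])).round(3))
go(arm,[540,47.5,190],down(179.7))
E
```

```text
['PlanningError', 'close_job', 'grasp_offset', 'read_state', 'snapshot']
cam in tool [  71.47981971   -0.34373606 -157.70152235] axes [[-0.     0.964  0.266]
 [ 1.     0.     0.   ]
 [ 0.     0.266 -0.964]]
t 0.3 ee [208.6 615.4 226.3] F [0.  1.1 0.4] w 91.8 q [-0.98  0.5  -0.43  1.55  0.22  1.14 -0.21]
shift [-0.4962 -0.4314  0.0366] rot [-4.000e-02 -1.000e-02 -1.842e+01] rows 15.8
```

{"name": "arm_command", "arguments": {
  "series": [
    [-0.04,-0.035,0.0,0,0,-6,1],
    [-0.08,-0.07,0.0,0,0,-12,1],
    [-0.12,-0.105,0.0,0,0,-18.4,1],
    [-0.155,-0.135,0.0,0,0,-18.4,1],
    [-0.19,-0.165,0.0,0,0,-18.4,1],
    [-0.22,-0.192,0.0,0,0,-18.4,1],
    [-0.25,-0.218,0.0,0,0,-18.4,1],
    [-0.28,-0.244,0.0,0,0,-18.4,1]
  ]
}}

```text
time: 0.97
ee_pos: [376.9, 325.6, 226.8]
orientation: [0.0, 0.003, 1.0, -0.0]
contact_force: [-0.2, 0.6, 1.1]
grip_width: 91.6
```

```bash
python3 - <<'E'
from bench import arm
from h import *
go(arm,[530,47.5,190],down(179.7))
E
```

```text
t 0.97 ee [376.9 325.6 226.8] F [-0.2  0.6  1.1] w 91.6 q [-0.4   0.22 -0.42  1.93  0.11  1.02  0.7 ]
shift [-0.1546 -0.2772  0.0369] rot [-0.02  0.02 -0.02] rows 7.7
```

{"name": "arm_command", "arguments": {
  "series": [
    [-0.02,-0.036,0.0,0,0,0,1],
    [-0.04,-0.072,0.0,0,0,0,1],
    [-0.06,-0.108,0.0,0,0,0,1],
    [-0.08,-0.144,0.005,0,0,0,1],
    [-0.1,-0.18,0.01,0,0,0,1],
    [-0.12,-0.216,0.02,0,0,0,1],
    [-0.14,-0.25,0.03,0,0,0,1],
    [-0.1546,-0.277,0.037,0,0,0,1]
  ]
}}

```text
time: 1.63
ee_pos: [531.1, 43.9, 189.4]
orientation: [0.0, 0.004, 1.0, -0.001]
contact_force: [-0.1, 0.6, 0.6]
grip_width: 91.8
```

```bash
python3 - <<'E'
from bench import arm
from h import *
import pickle
c=arm.snapshot("wrist");pickle.dump(c,open("w1.pkl","wb"))
crop(c["image"],0,0,512,384,1.56,"w1.png")
s=arm.read_state();print(s["ee_pos"],s["time"])
E
```

```text
[532.79287349  37.30058464 188.08876157] 1.6833
```

View pics/w1.png

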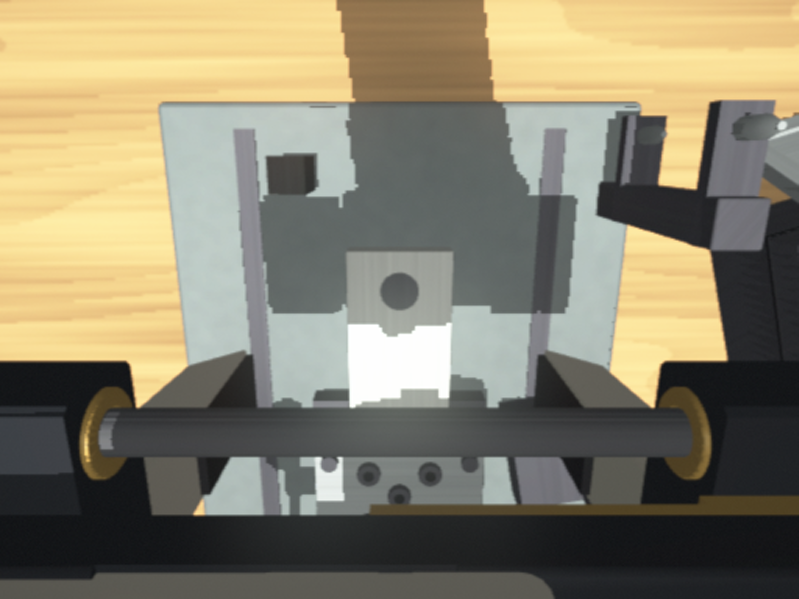

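```bash
python3 - <<'E'
from h import *
import pickle
c=pickle.load(open("w1.pkl","rb"))
k=1.5605
def b(u,v,z): return back(c,[u/800*512,v/599*384],z)[0].round(1)
print("base front corners",b(162,102,30),b(640,103,30))
print("plate front",b(347,251,61),b(453,251,61),b(348,380,61),b(451,380,61))
print("post top",b(712,198,150),b(770,198,150),b(764,250,150))
print("stop top front",b(267,155,65),b(315,153,65))
E
python3 -c "
from bench import arm
from h import *
go(arm,[557,47,90],down(179.7))"
```

```text
base front corners [429.8 -88.7  30. ] [432.7 183.5  30. ]
plate front [511.1  16.8  61. ] [511.6  75.5  61. ] [588.6  14.8  61. ] [589.1  75.9  61. ]
post top [476.2 161.4 150. ] [476.4 182.8 150. ] [496.  184.1 150. ]
stop top front [459.4 -22.7  65. ] [458.6   2.3  65. ]
t 1.68 ee [532.8  37.3 188.1] F [ 3.6 -6.2  0. ] w 92.1 q [ 0.04  0.31 -0.2   1.89  0.08  0.95  1.36]
shift [-0.024   0.0105  0.0981] rot [-0.29  0.04 -0.55] rows 2.4
```

{"name": "arm_command", "arguments": {
  "series": [
    [-0.014,0.005,0.025,0,0,-0.3,1],
    [-0.028,0.0095,0.05,0,0,-0.55,1],
    [-0.028,0.0095,0.07,0,0,-0.55,1],
    [-0.028,0.0095,0.078,0,0,-0.55,1],
    [-0.028,0.0095,0.078,0,0,-0.55,1]
  ]
}}

```text
time: 2.1
ee_pos: [558.8, 46.1, 107.8]
orientation: [-0.002, 0.002, 1.0, -0.003]
contact_force: [-0.3, -0.2, -0.0]
grip_width: 92.3
```

```bash
python3 - <<'E'
from bench import arm
from h import *
import pickle
go(arm,[559,46,47],down(179.6))
c=arm.snapshot("wrist");pickle.dump(c,open("w2.pkl","wb"))
crop(c["image"],0,0,512,384,1.5625,"w2.png")
E
```

```text
t 2.1 ee [558.8  46.1 107.8] F [-0.3 -0.2 -0. ] w 92.3 q [ 0.01  0.47 -0.19  1.88  0.12  0.81  1.33]
shift [-0.0005  0.0002  0.0608] rot [-0.3  -0.25  0.12] rows 1.5
```

View pics/w2.png

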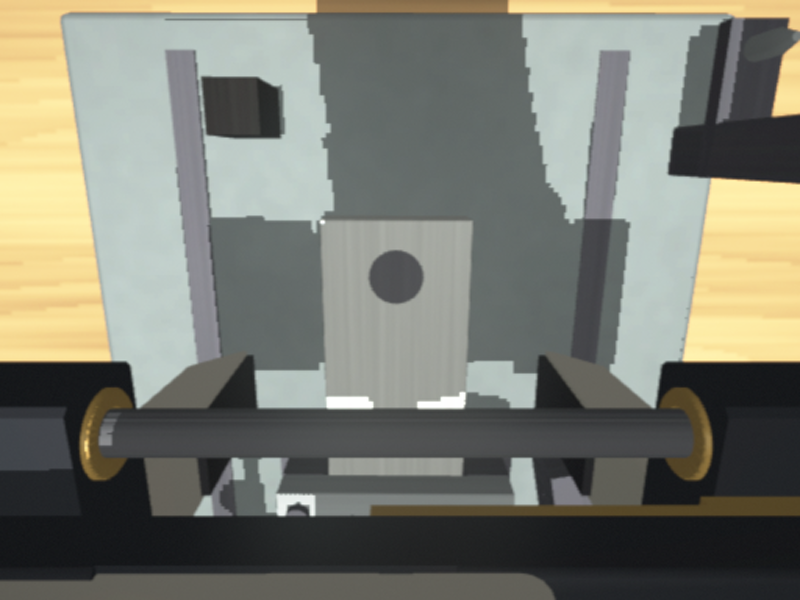

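```bash
python3 - <<'E'
from h import *
import pickle
c=pickle.load(open("w2.pkl","rb"))
def b(u,v,z): return back(c,[u*.64,v*.64],z)[0].round(1)
print("base front corners",b(62,14,30),b(733,15,30))
print("plate front",b(320,220,61),b(472,220,61),b(328,470,61),b(464,470,61))
print("stop top front, rear",b(203,77,65),b(257,77,65),b(208,136,65),b(281,138,65))
print("lip",b(395,490,63))
print("finger tips mid",proj(c,[[558.8,46.1,47]])/.64)
E
```

```text
base front corners [430.9 -89.9  30. ] [433.  183.1  30. ]
plate front [511.4  16.4  61. ] [511.7  75.6  61. ] [622.3  15.2  61. ] [622.4  75.7  61. ]
stop top front, rear [459.9 -22.6  65. ] [460.1  -3.3  65. ] [480.1 -22.9  65. ] [480.9   3.9  65. ]
lip [631.2  45.   63. ]
finger tips mid [[396.82246013 324.2961562 ]]
```

{"name": "arm_command", "arguments": {
  "series": [
    [-0.001,0.0,0.035,-0.3,-0.2,0,1],
    [-0.001,0.0,0.055,-0.3,-0.2,0,1],
    [-0.001,0.0,0.0608,-0.3,-0.2,0,0.8],
    [-0.001,0.0,0.0608,-0.3,-0.2,0,0.5],
    [-0.001,0.0,0.0608,-0.3,-0.2,0,0.1],
    [-0.001,0.0,0.0608,-0.3,-0.2,0,-1],
    [-0.001,0.0,0.0608,-0.3,-0.2,0,-1],
    [-0.001,0.0,0.0608,-0.3,-0.2,0,-1]
  ]
}}

```text
time: 2.82
ee_pos: [562.1, 46.1, 50.3]
orientation: [0.002, 0.003, 1.0, 0.0]
contact_force: [-1.1, -0.6, 6.1]
grip_width: 59.7
```

```bash
python3 - <<'E'
from bench import arm
from h import *
go(arm,[494,46,47],down(179.6))
E
```

```text
t 2.82 ee [562.1  46.1  50.3] F [-1.1 -0.6  6.1] w 59.7 q [ 0.01  0.55 -0.17  1.9   0.14  0.69  1.32]
shift [ 0.0681 -0.0004  0.003 ] rot [0.02 0.26 0.11] rows 1.6
```

{"name": "arm_command", "arguments": {
  "series": [
    [0.01,0,0,0,0,0,-1],
    [0.022,0,0,0,0,0,-1],
    [0.034,0,0,0,0,0,-1],
    [0.046,0,0,0,0,0,-1],
    [0.058,0,0,0,0,0,-1],
    [0.066,0,0,0,0,0,-1],
    [0.067,0,0,0,0,0,-1],
    [0.067,0,0,0,0,0,-1]
  ]
}}

```text
time: 3.48
ee_pos: [493.4, 46.3, 50.2]
orientation: [0.001, 0.002, 1.0, -0.0]
contact_force: [-4.7, 0.0, 4.9]
grip_width: 59.7
```

```bash
python3 - <<'E'
from bench import arm
from h import *
go(arm,[530,46,60],down(179.6))
c=arm.snapshot("wrist")
crop(c["image"],0,0,512,384,1.5625,"w3.png")
c=arm.snapshot("side")
crop(c["image"],170,140,290,240,6,"s3.png")
E
```

```text
t 3.48 ee [493.4  46.3  50.2] F [-4.7  0.   4.9] w 59.7 q [ 0.    0.47 -0.18  2.07  0.14  0.62  1.29]
shift [-0.0367 -0.0002 -0.0098] rot [-0.01  0.12  0.13] rows 0.9
```

View pics/w3.png

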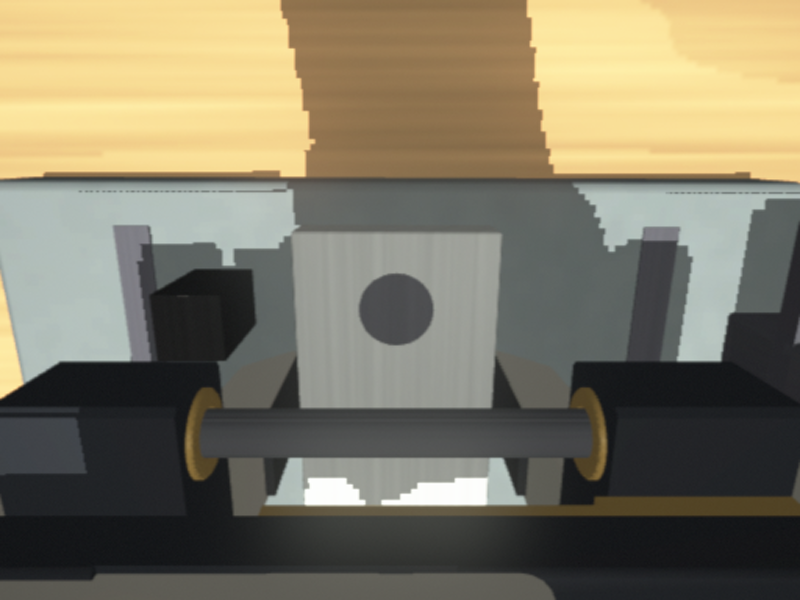

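View pics/s3.png

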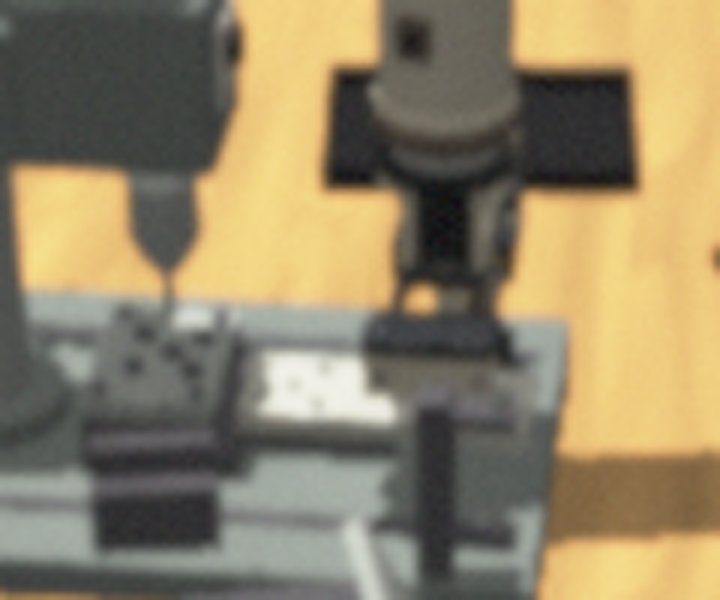

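{"name": "arm_command", "arguments": {
  "series": [
    [0,0,0,0,0,0,0.6],
    [0,0,0,0,0,0,0.6],
    [-0.002,0,0.001,0,0,0,0.6],
    [-0.015,0,0.003,0,0,0,0.6],
    [-0.03,0,0.003,0,0,0,0.6],
    [-0.0345,0,0.003,0,0,0,0.6],
    [-0.0345,0,0.003,0,0,0,0.6],
    [-0.0345,0,0.003,0,0,0,0.6]
  ]
}}

```text
time: 4.25
ee_pos: [527.9, 46.1, 46.8]
orientation: [0.0, 0.003, 1.0, -0.0]
contact_force: [0.1, -0.2, 0.5]
grip_width: 73.6
```

```bash
python3 - <<'E'
from bench import arm
from h import *
go(arm,[528,46,47],down(179.6))
c=arm.snapshot("wrist")
crop(c["image"],0,0,512,384,1.5625,"w4.png")
def b(u,v,z): return back(c,[u*.64,v*.64],z)[0].round(1)
import pickle;pickle.dump(c,open("w4.pkl","wb"))
E
```

```text
t 4.25 ee [527.9  46.1  46.8] F [ 0.1 -0.2  0.5] w 73.6 q [ 0.    0.52 -0.17  1.98  0.14  0.65  1.3 ]
shift [-0.0001 -0.0001 -0.0002] rot [-0.01  0.06  0.11] rows 0.0
```

View pics/w4.png

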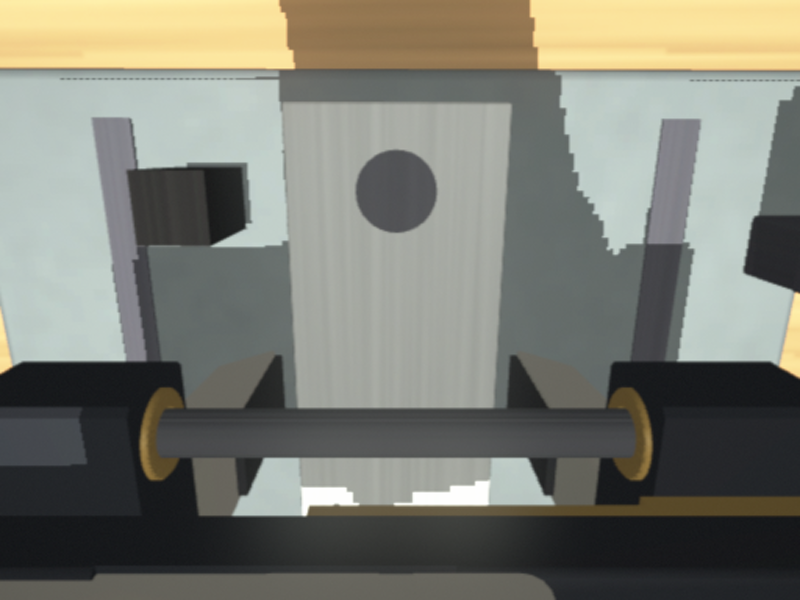

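```bash
python3 - <<'E'
from h import *
import pickle
c=pickle.load(open("w4.pkl","rb"))
def b(u,v,z): return back(c,[u*.64,v*.64],z)[0].round(1)
print(b(282,102,61),b(511,103,61),b(301,485,61),b(490,485,61))
# tray from top & side
d=pickle.load(open("cams.pkl","rb"))
crop(d["top"]["image"],340,150,430,235,8,"trayT.png")
crop(d["side"]["image"],210,140,290,180,9,"trayS.png")
E
```

```text
[443.1  17.1  61. ] [443.6  76.1  61. ] [556.7  15.8  61. ] [557.   75.5  61. ]
```

View pics/trayT.png

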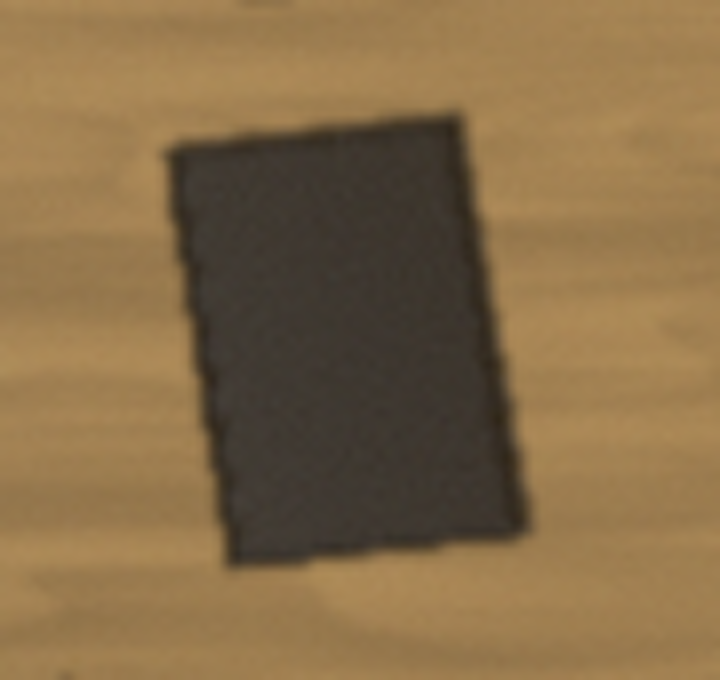

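View pics/trayS.png

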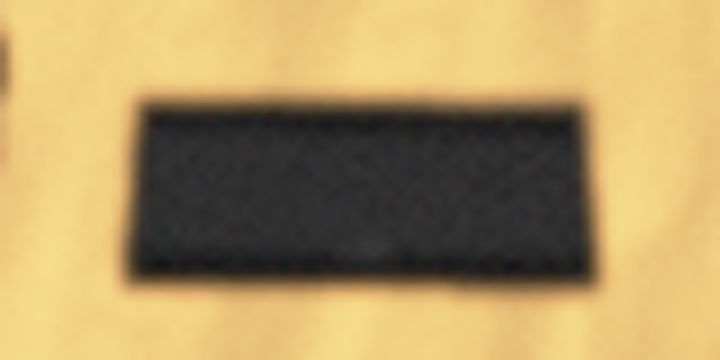

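```bash
python3 - <<'E'
from h import *
import pickle
d=pickle.load(open("cams.pkl","rb"))
P=back(d["top"],[[340+u/8,150+v/8] for u,v in [(168,148),(462,115),(530,535),(228,565)]],22)
print(P.round(1),P.mean(0).round(1))
e=(P[0]+P[1]-P[2]-P[3]);print(np.degrees(np.arctan2(e[1],e[0])), np.linalg.norm(e)/2)
e=(P[0]+P[3]-P[1]-P[2]);print(np.degrees(np.arctan2(-e[0],e[1])), np.linalg.norm(e)/2)
P=back(d["side"],[[210+u/9,140+v/9] for u,v in [(137,102),(583,102),(597,280),(127,280)]],22)
print(P.round(1),P.mean(0).round(1))
E
```

```text
[[ 608.7 -274.5   22. ]
 [ 622.5 -426.4   22. ]
 [ 405.9 -444.8   22. ]
 [ 394.3 -291.9   22. ]] [ 507.9 -359.4   22. ]
4.7491301427674175 216.17616180233352
4.7553554406062775 152.94515737580062
[[ 624.3 -409.3   22. ]
 [ 410.5 -431.3   22. ]
 [ 395.3 -263.4   22. ]
 [ 605.9 -241.7   22. ]] [ 509.  -336.4   22. ]
```

{"name": "arm_command", "arguments": {
  "series": [
    [0,0,0,0,0,0,0.2],
    [0,0,0,0,0,0,-1],
    [0,0,0,0,0,0,-1],
    [0,0,0,0,0,0,-1],
    [0,0,-0.005,0,0,0,-1],
    [0,0,-0.02,0,0,0,-1],
    [0,0,-0.04,0,0,0,-1],
    [0,0,-0.06,0,0,0,-1]
  ]
}}

```text
time: 4.97
ee_pos: [526.1, 46.0, 106.8]
orientation: [-0.001, 0.002, 1.0, -0.0]
contact_force: [-0.3, -0.2, -2.7]
grip_width: 59.8
```

```bash
python3 - <<'E'
from bench import arm
from h import *
c=arm.snapshot("side")
crop(c["image"],170,140,290,240,6,"s5.png")
go(arm,[515,-365,150],down(188))
E
```

```text
t 5.02 ee [529.2  46.4 111. ] F [ 1.1  0.7 -0.3] w 59.7 q [ 0.02  0.41 -0.2   1.96  0.11  0.78  1.33]
shift [ 0.012  -0.4115 -0.0391] rot [-0.01  0.27 -8.28] rows 9.9
```

View pics/s5.png

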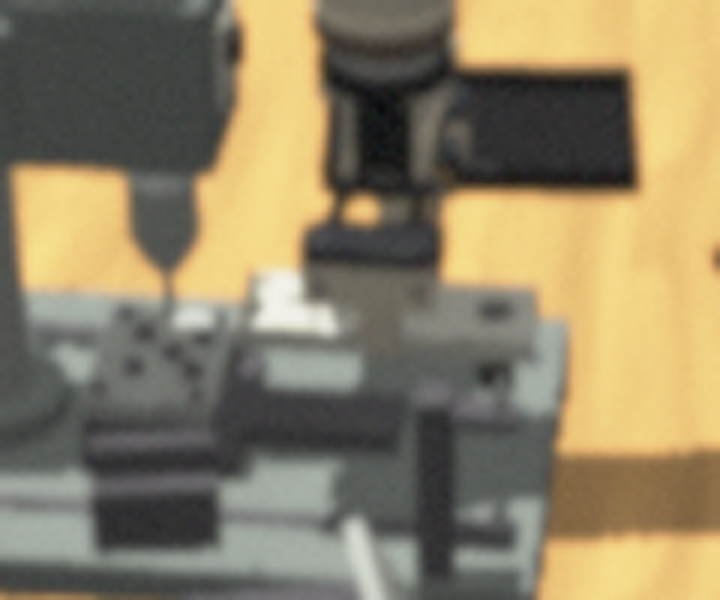

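{"name": "arm_command", "arguments": {
  "series": [
    [0.012,-0.01,-0.01,0,0,0,-1],
    [0.021,-0.04,-0.02,0,0,0,-1],
    [0.021,-0.08,-0.02,0,0,-1,-1],
    [0.021,-0.12,-0.02,0,0,-2,-1],
    [0.021,-0.16,-0.02,0,0,-3,-1],
    [0.021,-0.2,-0.02,0,0,-4,-1],
    [0.021,-0.24,-0.02,0,0,-4.9,-1],
    [0.021,-0.275,-0.02,0,0,-4.9,-1]
  ]
}}

```text
time: 5.68
ee_pos: [505.6, -231.5, 130.4]
orientation: [0.002, -0.04, 0.999, -0.0]
contact_force: [1.5, -0.6, -3.9]
grip_width: 59.6
```

```bash
python3 - <<'E'
from bench import arm
from h import *
go(arm,[508,-360,120],down(184.7))
E
```

```text
t 5.68 ee [ 505.6 -231.5  130.4] F [ 1.5 -0.6 -3.9] w 59.6 q [ 0.48  0.42 -0.12  1.88  0.07  0.84  1.98]
shift [ 0.008  -0.1283  0.0105] rot [-0.05  0.23 -0.11] rows 3.1
```

{"name": "arm_command", "arguments": {
  "series": [
    [0.003,-0.04,0.003,0,0,0,-1],
    [0.006,-0.075,0.006,0,0.2,0,-1],
    [0.008,-0.105,0.008,0,0.2,0,-1],
    [0.008,-0.12,0.01,0,0.2,0,-1],
    [0.008,-0.128,0.01,0,0.2,0,-1],
    [0.008,-0.128,0.01,0,0.2,0,-1],
    [0.008,-0.128,0.01,0,0.2,0,-1]
  ]
}}

```text
time: 6.27
ee_pos: [508.1, -357.7, 120.0]
orientation: [0.0, -0.041, 0.999, 0.001]
contact_force: [0.0, 0.4, -2.5]
grip_width: 59.6
```

```bash
python3 - <<'E'
from bench import arm
from h import *
go(arm,[508,-360,30],down(184.7))
c=arm.snapshot("wrist")
crop(c["image"],0,0,512,384,1.5625,"w6.png")
import pickle;pickle.dump(c,open("w6.pkl","wb"))
E
```

```text
t 6.27 ee [ 508.1 -357.7  120. ] F [ 0.   0.4 -2.5] w 59.6 q [ 0.64  0.54 -0.09  1.72  0.06  0.89  2.18]
shift [ 0.0003 -0.0023  0.09  ] rot [ 0.06  0.01 -0.05] rows 2.2
```

View pics/w6.png

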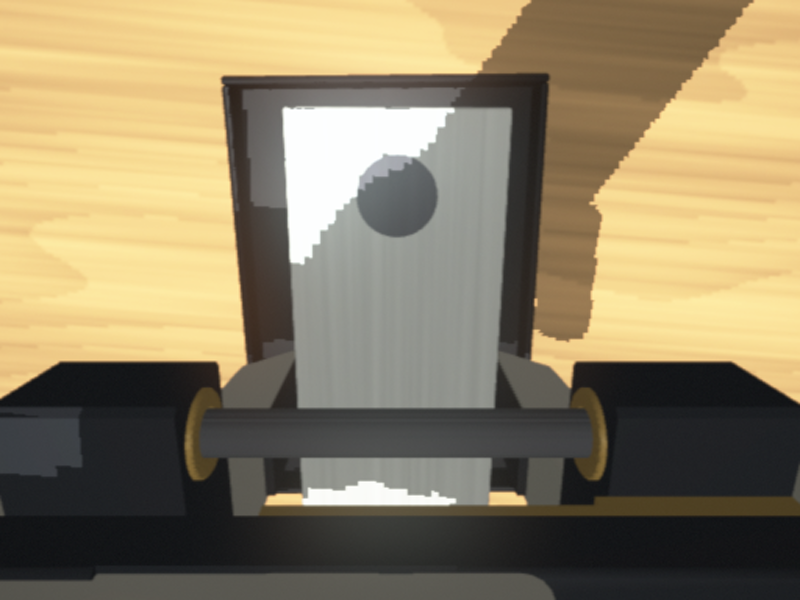

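```bash
python3 - <<'E'
from h import *
import pickle
c=pickle.load(open("w6.pkl","rb"))
def b(u,v,z): return back(c,[u*.64,v*.64],z)[0].round(1)
p,q=b(223,76,22),b(548,75,22);print(p,q,b(247,360,22),b(532,360,22), b(495,490,22),b(270,490,22))
m=(p+q)/2; e=q-p; a=np.arctan2(-e[0],e[1]); print(np.degrees(a),np.linalg.norm(e)); print("centre",m+110*np.array([np.cos(a),np.sin(a),0]))
E
```

```text
[ 408.9 -444.3   22. ] [ 396.5 -297.5   22. ] [ 546.4 -432.8   22. ] [ 534.4 -284.    22. ] [ 614. -293.   22.] [ 624.1 -419.4   22. ]
4.828236679720966 147.32277488562318
centre [ 512.30966499 -361.64141794   22.        ]
```

{"name": "arm_command", "arguments": {
  "series": [
    [-0.0036,-0.004,0.02,0,0,0,-1],
    [-0.0036,-0.004,0.05,0,0,0,-1],
    [-0.0036,-0.004,0.075,0,0,0,-1],
    [-0.0036,-0.004,0.09,0,0,0,-1],
    [-0.0036,-0.004,0.1,0,0,0,-1],
    [-0.0036,-0.004,0.105,0,0,0,-1],
    [-0.0036,-0.004,0.107,0,0,0,-1],
    [-0.0036,-0.004,0.108,0,0,0,-1]
  ]
}}

```text
time: 6.98
ee_pos: [513.4, -360.0, 12.9]
orientation: [0.001, -0.042, 0.999, 0.0]
contact_force: [0.5, 0.6, -2.7]
grip_width: 59.5
```

{"name": "arm_command", "arguments": {
  "series": [
    [0,0,0.001,0,0,0,-1],
    [0,0,0.003,0,0,0,-1],
    [0,0,0.005,0,0,0,-1],
    [0,0,0.0062,0,0,0,-1],
    [0,0,0.0062,0,0,0,-1]
  ]
}}

```text
time: 7.4
ee_pos: [513.3, -360.1, 6.7]
orientation: [0.001, -0.042, 0.999, 0.0]
contact_force: [-0.1, 0.2, -2.6]
grip_width: 59.7
```

{"name": "arm_command", "arguments": {
  "series": [
    [0,0,0.0006,0,0,0,-1],
    [0,0,0.0012,0,0,0,-1],
    [0,0,0.0015,0,0,0,-1],
    [0,0,0.0015,0,0,0,-1]
  ]
}}

```text
time: 7.73
ee_pos: [513.3, -360.2, 5.8]
orientation: [0.001, -0.042, 0.999, 0.0]
contact_force: [-3.2, 1.9, 4.1]
grip_width: 59.8
```

{"name": "arm_command", "arguments": {
  "series": [
    [0,0,0,0,0,0,0.5],
    [0,0,0,0,0,0,0.6],
    [0,0,0,0,0,0,0.6],
    [0,0,-0.02,0,0,0,0.6],
    [0,0,-0.06,0,0,0,0.6],
    [0,0,-0.1,0,0,0,0.6],
    [0,0,-0.14,0,0,0,0.6],
    [0,0,-0.17,0,0,0,0.6]
  ]
}}

```text
time: 8.4
ee_pos: [514.3, -361.0, 179.5]
orientation: [0.002, -0.042, 0.999, -0.001]
contact_force: [0.5, -0.3, -0.7]
grip_width: 73.2
```

```bash
python3 - <<'E'
from bench import arm
from h import *
go(arm,[430,0,250],down(105))
c=arm.snapshot("wrist")
crop(c["image"],0,0,512,384,1.5625,"w7.png")
import pickle;pickle.dump(c,open("w7.pkl","wb"))
E
```

```text
t 8.4 ee [ 514.3 -361.   179.5] F [ 0.5 -0.3 -0.7] w 73.2 q [ 0.64  0.47 -0.09  1.67  0.05  1.    2.18]
shift [ 0.0535  0.3666 -0.0714] rot [ 0.1   0.28 79.79] rows 11.1
```

View pics/w7.png

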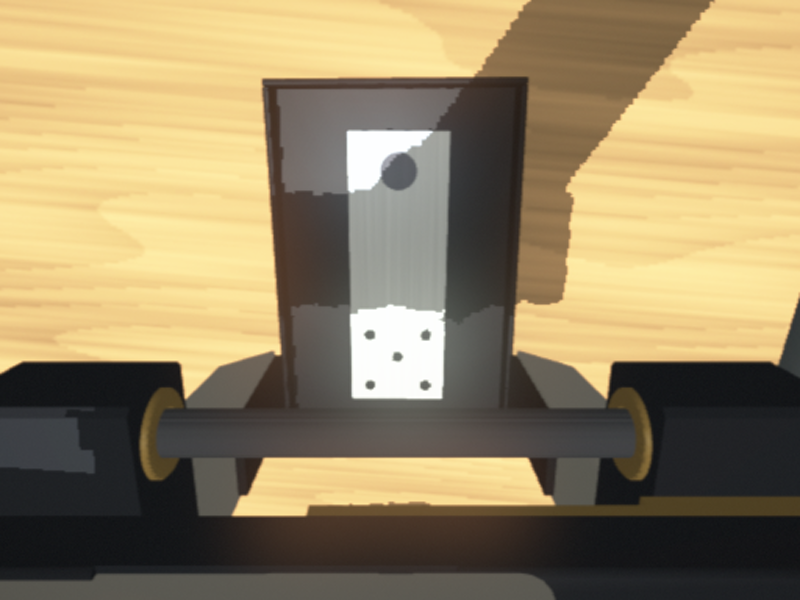

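{"name": "arm_command", "arguments": {
  "series": [
    [0.03,0.02,-0.01,0,0,7,0.2],
    [0.053,0.05,-0.03,0,0,14,0.0],
    [0.053,0.09,-0.05,0,0,21,-0.2],
    [0.053,0.13,-0.07,0,0,28,-0.35],
    [0.053,0.17,-0.07,0,0,35,-0.35],
    [0.053,0.21,-0.07,0,0,42,-0.35],
    [0.053,0.25,-0.07,0,0,49,-0.35],
    [0.053,0.29,-0.07,0,0,56,-0.35]
  ]
}}

```text
time: 9.12
ee_pos: [441.2, -94.4, 253.4]
orientation: [0.008, 0.413, 0.911, -0.0]
contact_force: [1.0, 0.3, -0.7]
grip_width: 30.4
```

```bash
python3 - <<'E'
from bench import arm
from h import *
go(arm,[420,250,260],down(105.7))
E
sed -i 's/("top",(-55,110,85),T(78,610)),//' fit1.py; python3 fit1.py
```

```text
t 9.12 ee [441.2 -94.4 253.4] F [ 1.   0.3 -0.7] w 30.4 q [ 0.27  0.08 -0.13  2.01  0.02  1.04  0.85]
shift [ 0.2729  0.2111 -0.0092] rot [ 0.51  0.71 25.52] rows 8.3
drill
[612.2  47.3] -0.34
[[-1.2, -0.2], [-1.2, -0.4], [-0.2, -0.1], [-0.7, 0.5], [-0.0, -0.8], [1.8, -1.6], [-0.7, -2.6], [-0.0, -0.4]]
case
[522.1 368.1] 16.9
[[-1.1, -0.0], [-0.2, -0.5], [0.1, -0.4], [0.4, 0.6], [-0.0, -1.9]]
```

```bash
cat >> h.py <<'E'
def Rg(yaw,tilt=26): return Rz(yaw)@R.from_euler('y',tilt,degrees=True).as_matrix()
def tool_for(G): return np.c_[G[:,1],G[:,0],-G[:,2]]
E
python3 - <<'E'
from bench import arm
from h import *
G=Rg(16.5); o=np.array([425.4,338.7,2.2]); 
print(o+220*G[:,2])
go(arm,o+220*G[:,2],tool_for(G))
E
```

```text
[517.87015948 366.09090912 199.93469019]
t 9.12 ee [441.2 -94.4 253.4] F [ 1.   0.3 -0.7] w 30.4 q [ 0.27  0.08 -0.13  2.01  0.02  1.04  0.85]
shift [0.2966 0.3608 0.0514] rot [26.1   6.31 24.14] rows 11.3
```

{"name": "arm_command", "arguments": {
  "series": [
    [0.026,0.032,0.0,1,0.3,7,-0.35],
    [0.052,0.064,0.0,3,0.6,14,-0.35],
    [0.078,0.095,0.0,6,1.5,20,-0.35],
    [0.104,0.127,0.0,10,2.5,24,-0.35],
    [0.13,0.158,0.0,15,4,24,-0.35],
    [0.156,0.19,0.0,20,5,24.14,-0.35],
    [0.182,0.222,0.0,26.1,6.3,24.14,-0.35],
    [0.208,0.253,0.01,26.1,6.3,24.14,-0.35]
  ]
}}

```text
time: 9.78
ee_pos: [491.5, 204.0, 242.3]
orientation: [-0.137, 0.583, 0.78, -0.184]
contact_force: [0.7, -1.1, -1.0]
grip_width: 29.9
```

```bash
python3 - <<'E'
from bench import arm
from h import *
G=Rg(16.5); o=np.array([425.4,338.7,2.2]); 
go(arm,o+220*G[:,2],tool_for(G))
E
```

```text
t 9.78 ee [491.5 204.  242.3] F [ 0.7 -1.1 -1. ] w 29.9 q [-0.21  0.58 -0.3   1.45  0.07  1.58 -0.22]
shift [0.148  0.0825 0.0062] rot [-0.49 -0.   -0.08] rows 4.1
```

{"name": "arm_command", "arguments": {
  "series": [
    [0.035,0.02,0.0,-0.4,0,0,-0.35],
    [0.07,0.039,0.0,-0.4,0,0,-0.35],
    [0.105,0.058,0.002,-0.4,0,0,-0.35],
    [0.13,0.072,0.004,-0.4,0,0,-0.35],
    [0.148,0.0825,0.006,-0.4,0,0,-0.35],
    [0.148,0.0825,0.006,-0.4,0,0,-0.35],
    [0.148,0.0825,0.006,-0.4,0,0,-0.35]
  ]
}}

```text
time: 10.37
ee_pos: [516.9, 367.3, 198.4]
orientation: [-0.135, 0.582, 0.781, -0.182]
contact_force: [0.1, 0.2, 0.1]
grip_width: 29.7
```

```bash
python3 - <<'E'
from bench import arm
from h import *
G=Rg(16.5); o=np.array([425.4,338.7,2.2]); 
go(arm,o+220*G[:,2],tool_for(G))
import pickle
cs={}
for n in ["wrist","side"]: cs[n]=arm.snapshot(n)
pickle.dump(cs,open("w8.pkl","wb"))
crop(cs["wrist"]["image"],0,0,512,384,1.5625,"w8.png")
crop(cs["side"]["image"],180,190,280,310,5,"s8.png")
E
```

```text
t 10.37 ee [516.9 367.3 198.4] F [0.1 0.2 0.1] w 29.7 q [-0.41  0.8  -0.32  1.19  0.05  1.61 -0.41]
shift [-0.0015 -0.0001 -0.0016] rot [-0.2   0.05  0.06] rows 0.1
```

View pics/w8.png

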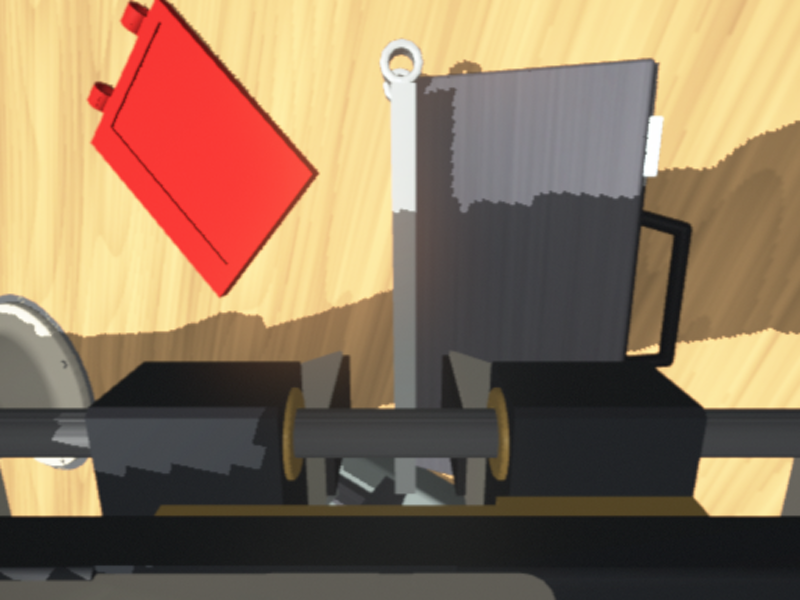

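View pics/s8.png

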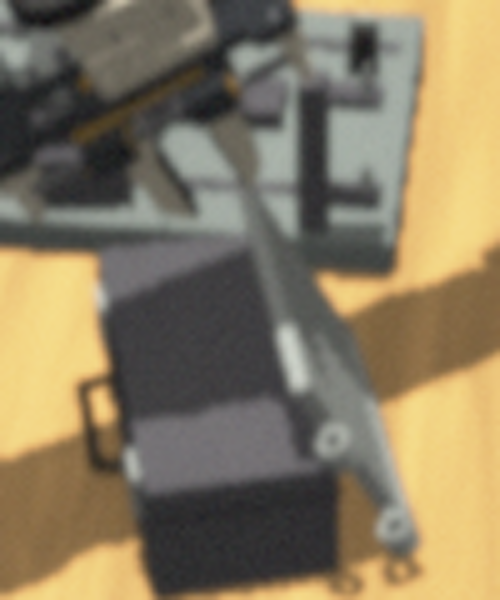

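```bash
python3 - <<'E'
from h import *
import pickle
from scipy.optimize import least_squares
from bench import arm
c=pickle.load(open("w8.pkl","rb"))["wrist"]
obs=[((-5,95,150),(391,84)),((5,95,150),(416,82)),((-5,-95,150),(396,492)),((5,-95,150),(414,492)),((0,108,118),(402,62))]
def f(x):
    G=Rg(x[2],x[3]); return np.concatenate([proj(c,np.array([x[0],x[1],2.2])+G@np.array(P,float))[0]/.64-uv for P,uv in obs]+[[ (x[3]-26)*2]])
r=least_squares(f,[425,339,16.5,26]);x=r.x;print(x.round(2),r.fun.round(1))
G=Rg(x[2],26); o=np.array([x[0],x[1],2.2])
s=arm.read_state();tc=np.array(s["ee_pos"]);print("TCP in guard frame",G.T@(tc-o))
go(arm,o+G@[0,0,140],tool_for(G))
go(arm,o+G@[0,0,122],tool_for(G))
E
```

```text
[425.78 344.14  17.01  26.86] [ 0.1 -1.3  0.   0.5 -1.3  1.1  0.8  0.9 -0.4 -0.5  1.7]
TCP in guard frame [ -1.52927982  -7.26473906 219.17386236]
t 10.47 ee [518.5 364.9 199.9] F [ 0.8 -0.4 -0.4] w 30.1 q [-0.41  0.79 -0.31  1.19  0.05  1.61 -0.41]
shift [0.007  0.0016 0.0792] rot [-0.09 -0.19 -0.62] rows 1.9
t 10.47 ee [518.5 364.9 199.9] F [ 0.8 -0.4 -0.4] w 30.1 q [-0.41  0.79 -0.31  1.19  0.05  1.61 -0.41]
shift [0.007  0.0016 0.0972] rot [-0.09 -0.19 -0.62] rows 2.3
```

{"name": "arm_command", "arguments": {
  "series": [
    [0.004,0.001,0.03,0,0,-0.5,-0.35],
    [0.007,0.0016,0.06,0,0,-0.6,-0.35],
    [0.007,0.0016,0.085,0,0,-0.6,-0.35],
    [0.007,0.0016,0.094,0,0,-0.6,-0.35],
    [0.007,0.0016,0.097,0,0,-0.6,-0.35],
    [0.007,0.0016,0.097,0,0,-0.6,-0.35],
    [0.007,0.0016,0.097,0,0,-0.6,-0.35]
  ]
}}

```text
time: 11.05
ee_pos: [478.8, 359.9, 113.7]
orientation: [-0.135, 0.581, 0.783, -0.179]
contact_force: [0.7, 0.4, 0.1]
grip_width: 29.7
```

```bash
python3 - <<'E'
from bench import arm
from h import *
G=Rg(17,26); o=np.array([425.78,344.14,2.2])
go(arm,o+G@[0,0,122],tool_for(G))
c=arm.snapshot("wrist")
crop(c["image"],0,0,512,384,1.5625,"w9.png")
E
```

```text
t 11.05 ee [478.8 359.9 113.7] F [0.7 0.4 0.1] w 29.7 q [-0.41  0.81 -0.32  1.36  0.06  1.42 -0.41]
shift [ 0.0004 -0.0009  0.0024] rot [ 0.09 -0.24 -0.08] rows 0.1
```

View pics/w9.png

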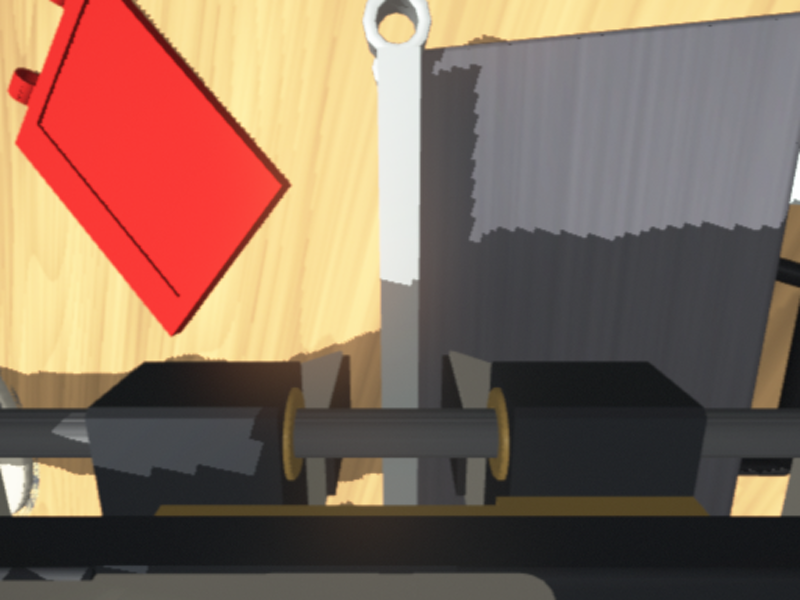

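Guard's top band lies edge-on centred between the fingers (cols 381–420, centre about 400). Close and lift a little.

{"name": "arm_command", "arguments": {
  "series": [
    [0,0,0.001,0,0,0,-0.6],
    [0,0,0.001,0,0,0,-1],
    [0,0,0.001,0,0,0,-1],
    [0,0,0.001,0,0,0,-1],
    [0,0,-0.001,0,0,0,-1],
    [0,-0.002,-0.015,0,0,0,-1],
    [0,-0.006,-0.035,0,0,0,-1],
    [0,-0.012,-0.06,0,0,0,-1]
  ]
}}

```text
time: 11.77
ee_pos: [492.7, 363.4, 171.2]
orientation: [-0.135, 0.58, 0.782, -0.181]
contact_force: [0.7, -0.7, -4.0]
grip_width: 9.8
```

```bash
python3 - <<'E'
from bench import arm
from h import *
import pickle
cs={}
for n in ["wrist","side"]: cs[n]=arm.snapshot(n)
crop(cs["wrist"]["image"],0,0,512,384,1.5625,"w10.png")
crop(cs["side"]["image"],180,190,280,310,5,"s10.png")
# upright approach: TCP at guard z 122 ; target guard origin drill (-165-80,20,42+60)
D=np.array([615,46,0]); g=Rg(-0.3,0)
go(arm,D+Rz(-.3)@[-245,20,42+70+122],tool_for(g))
E
```

```text
t 11.87 ee [496.3 366.1 176.4] F [ 0.5  0.7 -3.3] w 10.0 q [-0.41  0.77 -0.32  1.28  0.05  1.53 -0.41]
shift [-0.2493 -0.2124  0.0358] rot [-25.34   3.48  16.88] rows 7.9
```

View pics/w10.png

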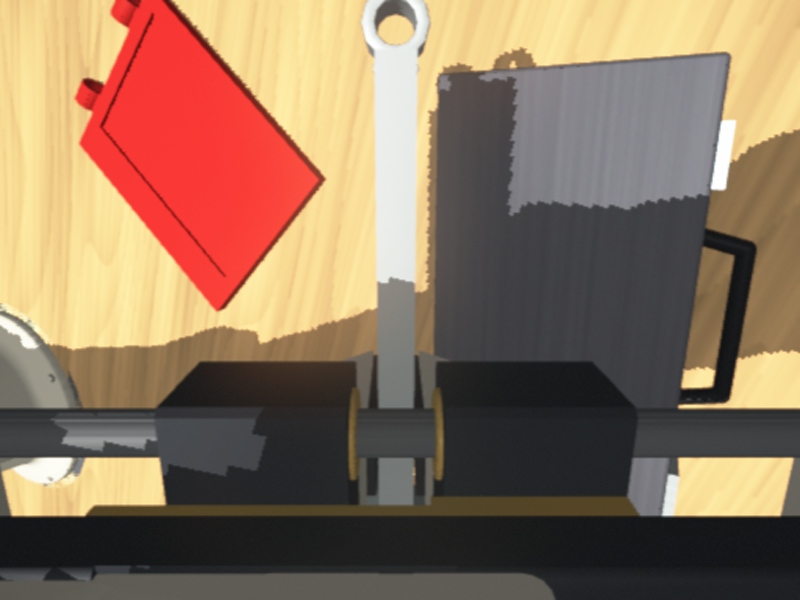

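View pics/s10.png

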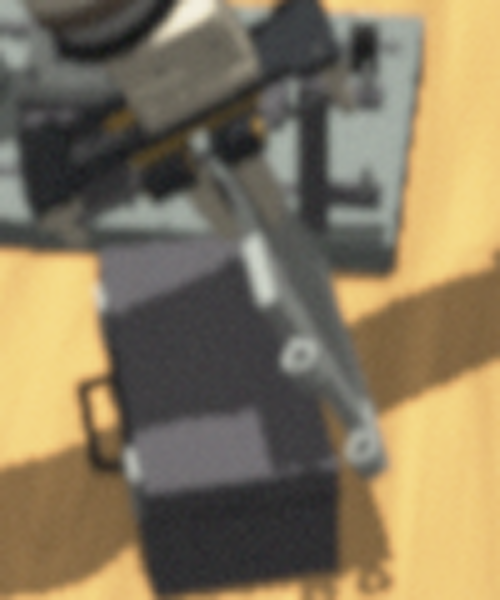

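```bash
python3 - <<'E'
from bench import arm
from h import *
D=np.array([615,46,0]); g=Rg(-0.3,0)
go(arm,[425,340,215],tool_for(Rg(11,13)))
go(arm,[405,240,234],tool_for(Rg(4,0)))
go(arm,[400,66,234],tool_for(g))
E
```

```text
t 11.87 ee [496.3 366.1 176.4] F [ 0.5  0.7 -3.3] w 10.0 q [-0.41  0.77 -0.32  1.28  0.05  1.53 -0.41]
shift [-0.0042 -0.0851 -0.0023] rot [-12.49   1.61   5.58] rows 2.0
t 11.87 ee [496.3 366.1 176.4] F [ 0.5  0.7 -3.3] w 10.0 q [-0.41  0.77 -0.32  1.28  0.05  1.53 -0.41]
shift [-0.094  -0.1368  0.0008] rot [-25.42   2.53  12.65] rows 4.0
t 11.87 ee [496.3 366.1 176.4] F [ 0.5  0.7 -3.3] w 10.0 q [-0.41  0.77 -0.32  1.28  0.05  1.53 -0.41]
shift [-0.2592 -0.1869  0.0236] rot [-25.34   3.48  16.88] rows 7.7
```

{"name": "arm_command", "arguments": {
  "series": [
    [-0.001,-0.02,-0.005,-3,0.4,1.4,-1],
    [-0.002,-0.045,-0.004,-6,0.8,2.8,-1],
    [-0.003,-0.068,-0.003,-9,1.2,4.2,-1],
    [-0.008,-0.09,-0.002,-12.5,1.6,5.6,-1],
    [-0.025,-0.108,-0.001,-15.5,1.8,7.5,-1],
    [-0.048,-0.12,0,-19,2.1,9.5,-1],
    [-0.072,-0.13,0.001,-22.5,2.4,11.5,-1],
    [-0.096,-0.137,0.001,-25.4,2.6,13,-1]
  ]
}}

```text
time: 12.53
ee_pos: [403.1, 236.3, 232.9]
orientation: [0.001, 0.684, 0.729, -0.0]
contact_force: [-0.2, 0.9, -3.8]
grip_width: 9.9
```

```bash
python3 - <<'E'
from bench import arm
from h import *
g=Rg(-0.3,0)
go(arm,[400,66,234],tool_for(g))
E
```

```text
t 12.53 ee [403.1 236.3 232.9] F [-0.2  0.9 -3.8] w 9.9 q [-0.32  0.15 -0.3   1.99  0.05  1.01 -0.58]
shift [-0.1698 -0.0139 -0.0009] rot [0.05 0.07 3.93] rows 4.1
```

{"name": "arm_command", "arguments": {
  "series": [
    [-0.022,-0.002,-0.001,0,0,0.8,-1],
    [-0.055,-0.005,-0.001,0,0,1.6,-1],
    [-0.09,-0.008,-0.001,0,0,2.4,-1],
    [-0.12,-0.01,-0.001,0,0,3.2,-1],
    [-0.145,-0.012,-0.001,0,0,3.9,-1],
    [-0.162,-0.0135,-0.001,0,0,3.9,-1],
    [-0.17,-0.014,-0.001,0,0,3.9,-1],
    [-0.17,-0.014,-0.001,0,0,3.9,-1]
  ]
}}

```text
time: 13.2
ee_pos: [399.0, 64.0, 233.3]
orientation: [0.0, 0.71, 0.704, -0.001]
contact_force: [0.1, 0.4, -4.2]
grip_width: 9.6
```

{"name": "arm_command", "arguments": {
  "series": [
    [0,0,0,0,0,0,-1],
    [0,0,0,0,0,0,-1]
  ]
}}

```text
time: 13.37
ee_pos: [398.5, 65.1, 232.9]
orientation: [-0.0, 0.709, 0.705, -0.001]
contact_force: [0.4, 0.2, -3.3]
grip_width: 9.5
```

```bash
python3 - <<'E'
from bench import arm
from h import *
import pickle
g=Rg(-0.3,0)
go(arm,[400,66,234],tool_for(g))
cs={}
for n in ["wrist","side","top"]: cs[n]=arm.snapshot(n)
pickle.dump(cs,open("w11.pkl","wb"))
crop(cs["wrist"]["image"],0,0,512,384,1.5625,"w11.png")
crop(cs["side"]["image"],180,140,320,240,5.7,"s11.png")
crop(cs["top"]["image"],230,140,330,240,6,"t11.png")
E
```

```text
t 13.37 ee [398.5  65.1 232.9] F [ 0.4  0.2 -3.3] w 9.5 q [-0.09  0.02 -0.14  2.12  0.    1.   -0.24]
shift [ 0.0009  0.0015 -0.0011] rot [-0.1   0.1  -0.05] rows 0.0
```

View pics/w11.png

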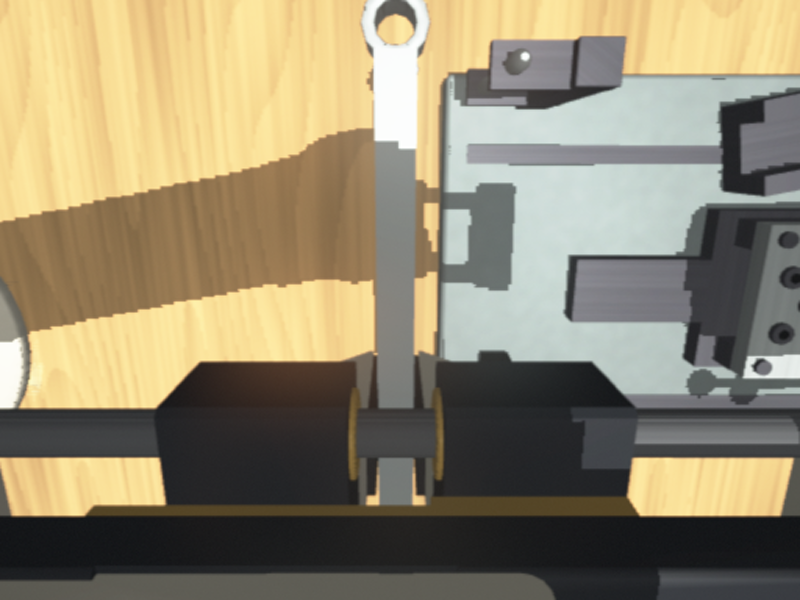

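View pics/s11.png

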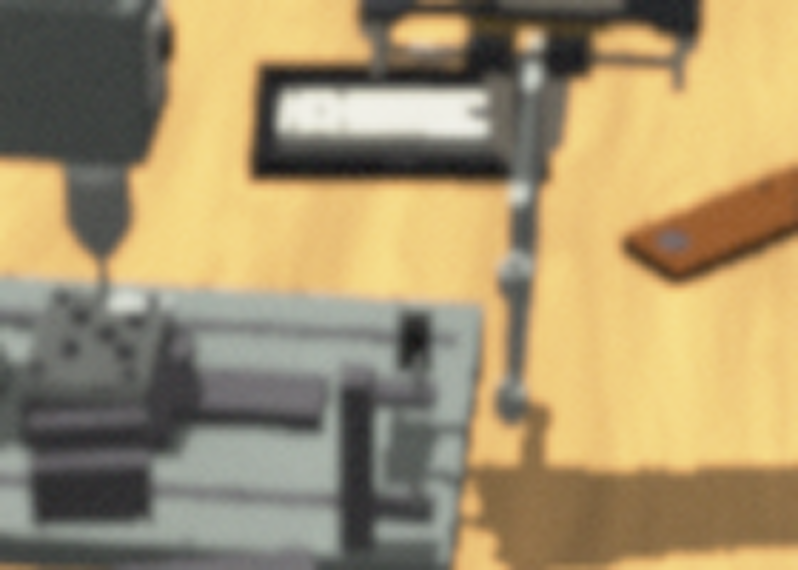

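View pics/t11.png

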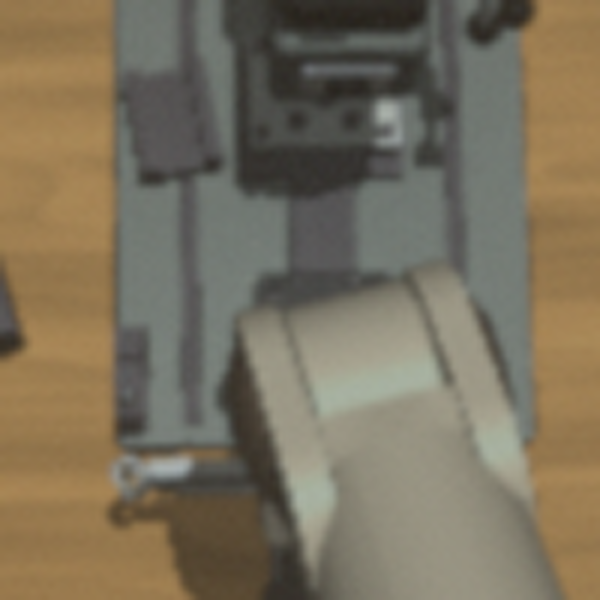

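```bash
python3 - <<'E'
from h import *
import pickle
c=pickle.load(open("w11.pkl","rb"))["wrist"]
crop(c["image"],220,0,420,100,4,"w11z.png")
E
```

```text
(no output)
```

View pics/w11z.png

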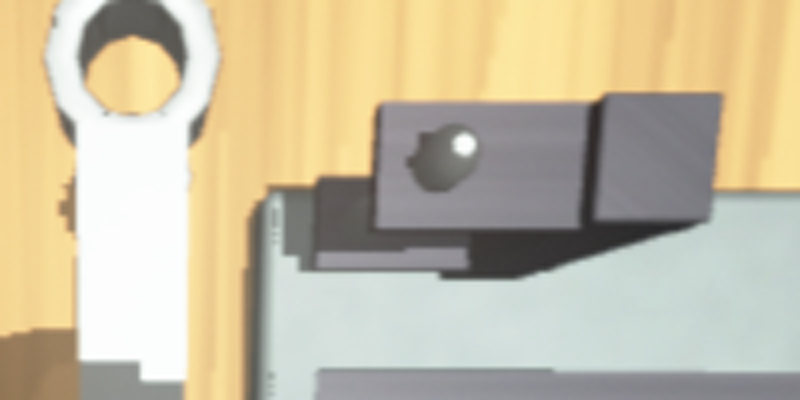

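```bash
cat > fit2.py <<'E'
from h import *
import pickle
from scipy.optimize import least_squares
c=pickle.load(open("w11.pkl","rb"))["wrist"]
Z=lambda u,v:np.array([220+u/4,v/4])
def w(x,P): return np.array([x[0],x[1],0])+Rz(x[2])@np.array(P,float)
obs=[((-175,138,142),(378,103)),((-175,118,142),(376,227)),((-165,128,162),(464,145)),((-140,138,150),(605,94)),((-120,138,150),(721,95)),((-120,118,150),(710,220)),((-140,118,150),(594,222))]
f=lambda x:np.concatenate([proj(c,w(x,P))[0]-Z(*uv) for P,uv in obs])
r=least_squares(f,[615,46,0]);print("drill",r.x.round(2),(r.fun*4).round(0))
D=r.x
# guard
g=[((0,108,118),Z(132.5,61)),((0,108,100),Z(134,75)),((-5,95,150),Z(77,118)),((5,95,150),Z(188,118)),((-5,-95,150),(378*.64,492*.64)),((5,-95,150),(414*.64,492*.64))]
tcp=np.array([398.5,65.1,232.9])
def gp(x,P): return x[:3]+R.from_euler('zyx',[x[3],x[5],x[4]],degrees=True).as_matrix()@np.array(P,float)
x0=np.array([398.5,65.5,232.9-123.4,0,0,0])
res=lambda x:np.concatenate([proj(c,gp(x,P))[0]-uv for P,uv in g])
print("pred resid x4",(res(x0)*4).round(0))
pr=lambda x:np.r_[res(x)*4,(x-x0)[2]/2,(x-x0)[4:]/0.5]
r=least_squares(pr,x0);print("guard",r.x.round(2),r.fun.round(1))
k=gp(r.x,(0,108,100));p=w(D,(-165,128,142));print("knuckle_high",k.round(1),"pin_high",p.round(1),"diff",(p-k).round(1))
E
python3 fit2.py
```

```text
drill [ 6.1525e+02  4.4790e+01 -3.7000e-01] [ 2. -1. -2.  2. -1.  0. -2. -2.  4. -3.  1.  3. -2.  1.]
pred resid x4 [ -8. -14.  -9.   8. -10.   1.  -9.  -0.   8. 488.  -5. 487.]
guard [ 3.9917e+02  8.6490e+01  3.4080e+01 -3.0000e-01  3.1100e+00 -1.3000e-01] [  0.6  -5.6  -0.5  -0.3  19.1   0.5 -19.2   0.4  18.8   3.2 -18.8   3.3
 -37.7   6.2  -0.3]
knuckle_high [399.5 188.9 139.8] pin_high [451.1 173.9 142. ] diff [ 51.6 -15.    2.2]
```

```bash
python3 - <<'E'
s=open("fit2.py").read()
s=s.replace(",((-5,-95,150),(378*.64,492*.64)),((5,-95,150),(414*.64,492*.64))]","]")
open("fit2.py","w").write(s)
E
python3 fit2.py
```

```text
drill [ 6.1525e+02  4.4790e+01 -3.7000e-01] [ 2. -1. -2.  2. -1.  0. -2. -2.  4. -3.  1.  3. -2.  1.]
pred resid x4 [ -8. -14.  -9.   8. -10.   1.  -9.  -0.]
guard [ 3.9918e+02  6.6810e+01  1.0328e+02 -2.4000e-01  1.3000e-01 -9.0000e-02] [  0.6 -11.7  -0.5   9.1   2.    1.6  -2.1   1.3  -3.1   0.3  -0.2]
knuckle_high [399.5 174.6 203.5] pin_high [451.1 173.9 142. ] diff [ 51.6  -0.7 -61.5]
```

{"name": "arm_command", "arguments": {
  "series": [
    [0,0.003,0.008,0,0,0,-1],
    [0,0.008,0.018,0,0,0,-1],
    [0,0.014,0.026,0,0,0,-1],
    [0,0.018,0.03,0,0,0,-1],
    [0,0.02,0.031,0,0,0,-1],
    [0,0.02,0.031,0,0,0,-1],
    [0,0.02,0.031,0,0,0,-1]
  ]
}}

```text
time: 14.1
ee_pos: [418.9, 65.0, 202.0]
orientation: [0.0, 0.709, 0.705, -0.001]
contact_force: [0.8, -0.9, -3.2]
grip_width: 9.8
```

```bash
python3 - <<'E'
from bench import arm
from h import *
import pickle
go(arm,[451,66,202],tool_for(Rg(-.35,0)))
cs={}
for n in ["wrist","side"]: cs[n]=arm.snapshot(n)
pickle.dump(cs,open("w12.pkl","wb"))
crop(cs["wrist"]["image"],220,0,420,100,4,"w12z.png")
crop(cs["side"]["image"],215,150,300,235,8,"s12.png")
E
```

```text
t 14.1 ee [418.9  65.  202. ] F [ 0.8 -0.9 -3.2] w 9.8 q [-0.09  0.1  -0.13  2.12  0.02  0.93 -0.24]
shift [ 0.0012  0.0321 -0.0001] rot [-0.1   0.1   0.02] rows 0.8
```

View pics/w12z.png

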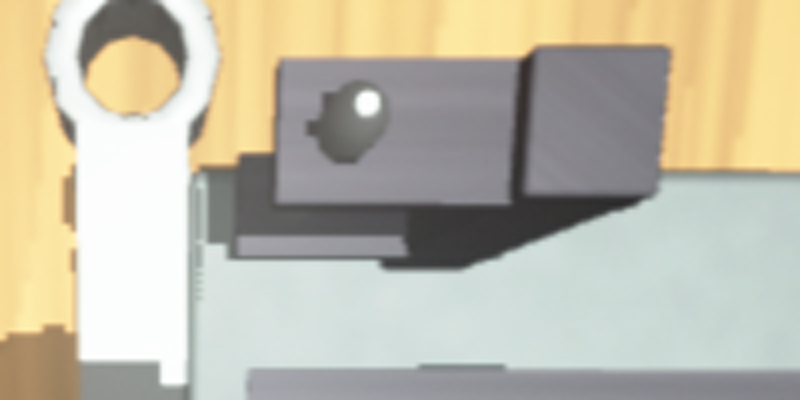

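View pics/s12.png

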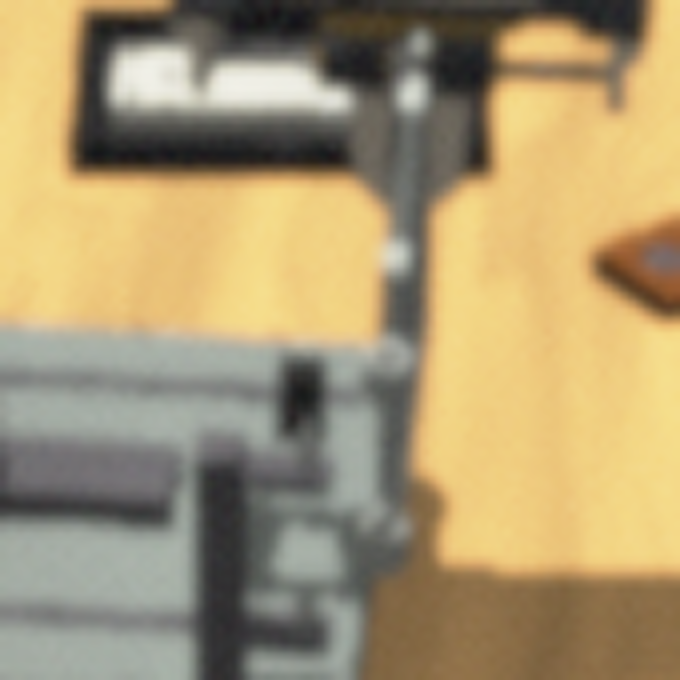

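```bash
cat > fit3.py <<'E'
from h import *
import pickle
from scipy.optimize import least_squares
cs=pickle.load(open("w12.pkl","rb"));c=cs["wrist"]
Z=lambda u,v:np.array([220+u/4,v/4])
def w(x,P): return np.array([x[0],x[1],0])+Rz(x[2])@np.array(P,float)
obs=[((-175,138,142),(278,59)),((-175,118,142),(276,203)),((-165,128,162),(367,102)),((-140,138,150),(537,46)),((-120,138,150),(670,47)),((-120,118,150),(656,192)),((-140,118,150),(523,195))]
f=lambda x:np.concatenate([proj(c,w(x,P))[0]-Z(*uv) for P,uv in obs])
r=least_squares(f,[615,46,0]);print("drill",r.x.round(2),(r.fun*4).round(0))
D=r.x
go=np.array([419.7,66.3,78.5]); G=Rz(-.3)
for P in [(0,108,118),(0,108,100),(0,108,38),(0,108,20)]:
    X=go+G@np.array(P,float); print(P,"side px",((proj(cs["side"],X)[0]-[215,150])*8).round(0),"wrist",((proj(c,X)[0]-[220,0])*4).round(0))
for P in [(-175,128,142),(-175,128,62),(-165,128,162),(-165,128,82)]: print(P,"side px",((proj(cs["side"],w(D,P))[0]-[215,150])*8).round(0))
print("pin_high",w(D,(-165,128,142)))
E
python3 fit3.py
```

```text
drill [ 6.1525e+02  4.4890e+01 -4.0000e-01] [ 1. -2. -1.  1. -1.  2. -4. -2.  4. -3.  3.  4. -2.  1.]
(0, 108, 118) side px [386. 347.] wrist [137.  37.]
(0, 108, 100) side px [385. 386.] wrist [137.  75.]
(0, 108, 38) side px [382. 514.] wrist [136. 160.]
(0, 108, 20) side px [381. 550.] wrist [136. 177.]
(-175, 128, 142) side px [331. 458.]
(-175, 128, 62) side px [329. 618.]
(-165, 128, 162) side px [307. 415.]
(-165, 128, 82) side px [305. 578.]
pin_high [451.14224678 174.03446779 142.        ]
```

```bash
cat > ov.py <<'E'
from h import *
import pickle,sys
c=pickle.load(open("w12.pkl","rb"))["wrist"]
s=10;x0,y0,x1,y1=225,0,280,40
t=np.linspace(0,2*np.pi,60)
ims=[]
for y in [66.3,64.8,63.5]:
    im=cv2.resize(c["image"][y0:y1,x0:x1,::-1],None,fx=s,fy=s,interpolation=cv2.INTER_CUBIC)
    go=np.array([419.2,y,78.5]);G=Rz(-.3)
    for r,z,col in [(10,118,(0,0,255)),(6,118,(0,160,0)),(6,100,(255,0,0))]:
        P=np.c_[r*np.cos(t),108+r*np.sin(t),0*t+z]@G.T+go
        p=(proj(c,P)-[x0,y0]+.5)*s
        cv2.polylines(im,[p.astype(int)],True,col,1)
    b=(proj(c,np.array([[-5,95,150],[5,95,150],[5,60,150],[-5,60,150]])@G.T+go)-[x0,y0]+.5)*s
    cv2.polylines(im,[b.astype(int)],True,(255,0,255),1)
    ims.append(im)
cv2.imwrite("pics/ov.png",cv2.resize(np.vstack([np.hstack(ims[:2]),np.hstack([ims[2],ims[2]])]),(800,582)))
E
python3 ov.py
```

```text
(no output)
```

View pics/ov.png

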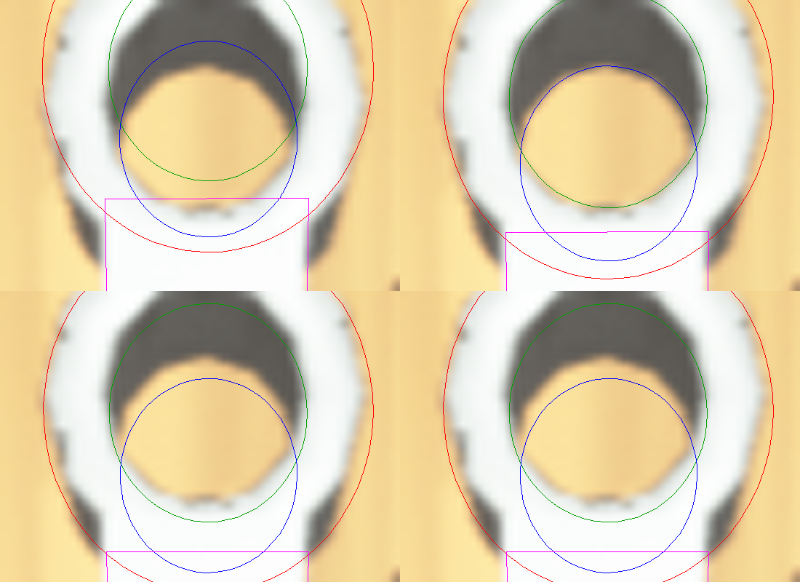

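{"name": "arm_command", "arguments": {
  "series": [
    [0.0005,0.006,0,0,0,0,-1],
    [0.001,0.013,0,0,0,0,-1],
    [0.0012,0.02,0,0,0,0,-1],
    [0.0012,0.026,0,0,0,0,-1],
    [0.0012,0.03,0,0,0,0,-1],
    [0.0012,0.0316,0,0,0,0,-1],
    [0.0012,0.0316,0,0,0,0,-1],
    [0.0012,0.0316,0,0,0,0,-1]
  ]
}}

```text
time: 14.87
ee_pos: [450.3, 66.0, 202.1]
orientation: [0.0, 0.709, 0.705, -0.001]
contact_force: [0.0, -0.0, -4.0]
grip_width: 9.6
```

```bash
python3 - <<'E'
from bench import arm
from h import *
import pickle
go(arm,[451,66,202],tool_for(Rg(-.35,0)))
cs={}
for n in ["wrist","side"]: cs[n]=arm.snapshot(n)
pickle.dump(cs,open("w13.pkl","wb"))
crop(cs["wrist"]["image"],220,0,340,70,6.6,"w13z.png")
crop(cs["side"]["image"],215,150,300,235,8,"s13.png")
E
```

```text
t 14.87 ee [450.3  66.  202.1] F [ 0. -0. -4.] w 9.6 q [-0.09  0.16 -0.12  2.05  0.03  0.94 -0.24]
shift [0.     0.0007 0.0001] rot [-0.09  0.1   0.03] rows 0.0
```

View pics/w13z.png

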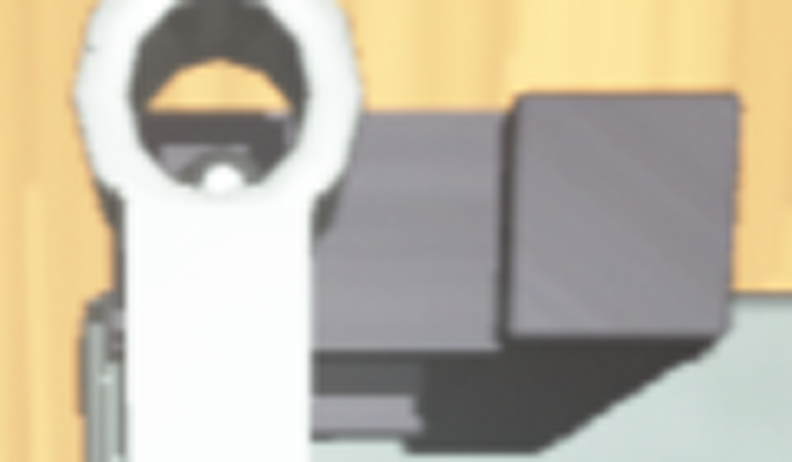

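View pics/s13.png

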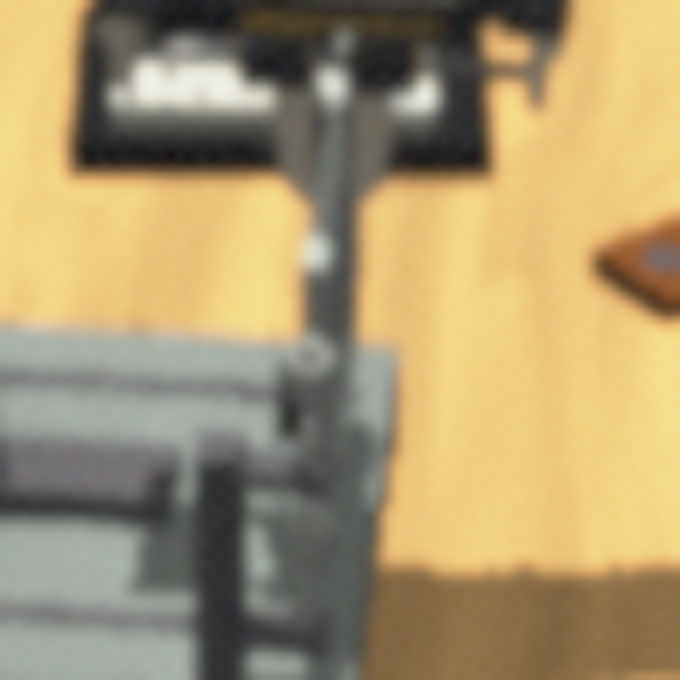

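```bash
cat > ov2.py <<'E'
from h import *
import pickle
c=pickle.load(open("w13.pkl","rb"))["wrist"]
s=10;x0,y0,x1,y1=225,0,280,40
t=np.linspace(0,2*np.pi,60)
ims=[]
for y in [66.6,65.8,65.0,64.2]:
    im=cv2.resize(c["image"][y0:y1,x0:x1,::-1],None,fx=s,fy=s,interpolation=cv2.INTER_CUBIC)
    go=np.array([450.4,y,78.5]);G=Rz(-.3)
    for r,z,col in [(10,118,(0,0,255)),(6,118,(0,160,0)),(6,100,(255,0,0)),(1.5,84,(255,0,255))]:
        P=np.c_[r*np.cos(t),108+r*np.sin(t),0*t+z]@G.T+go
        cv2.polylines(im,[((proj(c,P)-[x0,y0]+.5)*s).astype(int)],True,col,1)
    ims.append(im)
cv2.imwrite("pics/ov2.png",cv2.resize(np.vstack([np.hstack(ims[:2]),np.hstack(ims[2:])]),(800,582)))
print(proj(c,[[451.1,174.03,162]]),(220+221/6.6,178/6.6))
E
python3 ov2.py
```

```text
[[253.207475    28.40302657]] (253.4848484848485, 26.969696969696972)
```

View pics/ov2.png

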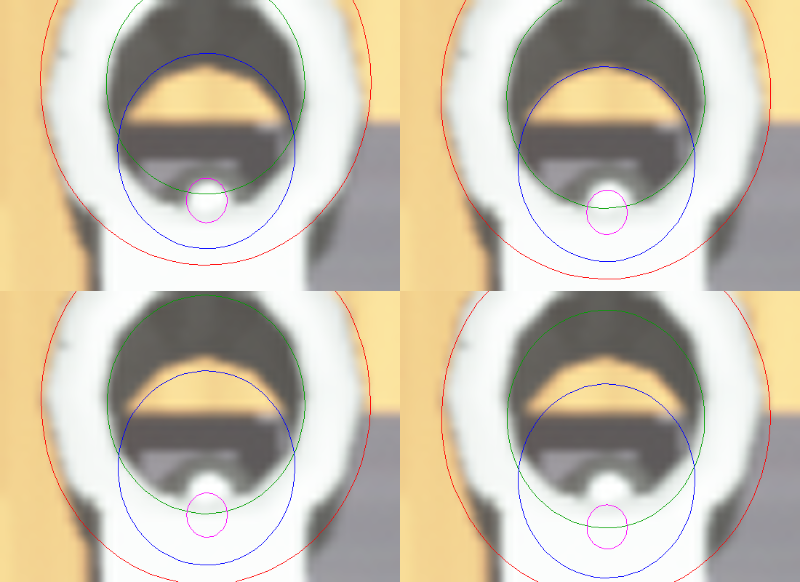

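{"name": "arm_command", "arguments": {
  "series": [
    [0.0003,0.0002,0.003,0,0,0,-1],
    [0.0004,0.0002,0.007,0,0,0,-1],
    [0.0004,0.0002,0.011,0,0,0,-1],
    [0.0004,0.0002,0.015,0,0,0,-1],
    [0.0004,0.0002,0.019,0,0,0,-1],
    [0.0004,0.0002,0.022,0,0,0,-1],
    [0.0004,0.0002,0.022,0,0,0,-1]
  ]
}}

```text
time: 15.55
ee_pos: [449.7, 66.3, 179.3]
orientation: [-0.0, 0.709, 0.705, -0.002]
contact_force: [0.7, -1.1, -3.7]
grip_width: 9.6
```

```bash
python3 - <<'E'
from bench import arm
from h import *
go(arm,[451,66,166],tool_for(Rg(-.35,0)))
c=arm.snapshot("wrist")
crop(c["image"],220,0,340,70,6.6,"w14z.png")
E
```

```text
t 15.55 ee [449.7  66.3 179.3] F [ 0.7 -1.1 -3.7] w 9.6 q [-0.09  0.19 -0.12  2.08  0.03  0.88 -0.24]
shift [-0.0002  0.0013  0.0133] rot [-0.17  0.12  0.04] rows 0.3
```

View pics/w14z.png

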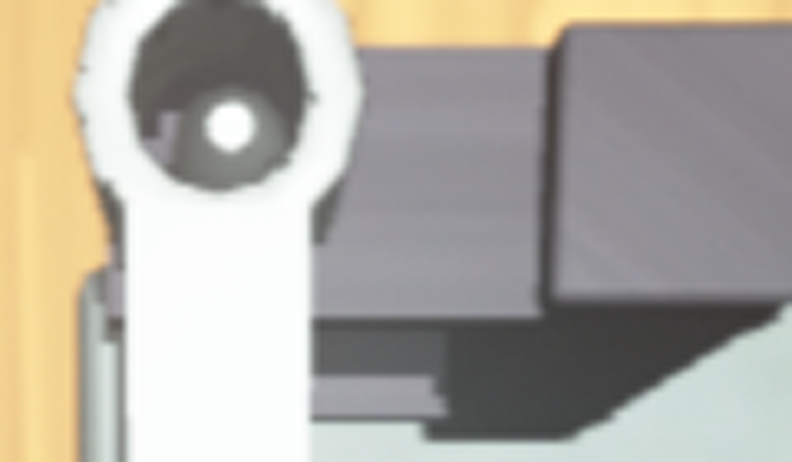

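{"name": "arm_command", "arguments": {
  "series": [
    [0,0.001,0.002,0,0,0,-1],
    [0,0.001,0.005,0,0,0,-1],
    [0,0.001,0.008,0,0,0,-1],
    [0,0.001,0.0105,0,0,0,-1],
    [0,0.001,0.012,0,0,0,-1],
    [0,0.001,0.012,0,0,0,-1]
  ]
}}

```text
time: 16.1
ee_pos: [450.5, 66.2, 167.2]
orientation: [-0.0, 0.709, 0.705, -0.002]
contact_force: [-0.4, -0.2, -4.0]
grip_width: 9.8
```

```bash
python3 - <<'E'
from bench import arm
from h import *
go(arm,[451,66,166],tool_for(Rg(-.35,0)))
E
```

```text
t 16.1 ee [450.5  66.2 167.2] F [-0.4 -0.2 -4. ] w 9.8 q [-0.1   0.21 -0.12  2.08  0.04  0.86 -0.24]
shift [-0.0002  0.0005  0.0012] rot [-0.19  0.12  0.04] rows 0.0
```

{"name": "arm_command", "arguments": {
  "series": [
    [0,0.0004,0.001,0,0,0,-1],
    [0,0.0004,0.002,0,0,0,-1],
    [0,0.0004,0.003,0,0,0,-1],
    [0,0.0004,0.003,0,0,0,-1]
  ]
}}

```text
time: 16.43
ee_pos: [451.3, 65.7, 164.5]
orientation: [-0.0, 0.709, 0.705, -0.002]
contact_force: [-2.2, -2.6, 2.2]
grip_width: 9.6
```

```bash
python3 - <<'E'
from bench import arm
from h import *
go(arm,[451,66,163],tool_for(Rg(-.35,0)))
c=arm.snapshot("wrist")
crop(c["image"],220,0,340,70,6.6,"w15z.png")
c=arm.snapshot("side")
crop(c["image"],215,150,300,235,8,"s15.png")
E
```

```text
t 16.43 ee [451.3  65.7 164.5] F [-2.2 -2.6  2.2] w 9.6 q [-0.09  0.21 -0.12  2.09  0.04  0.85 -0.25]
shift [ 0.0003 -0.0003  0.0015] rot [-0.15  0.14  0.01] rows 0.0
```

View pics/w15z.png

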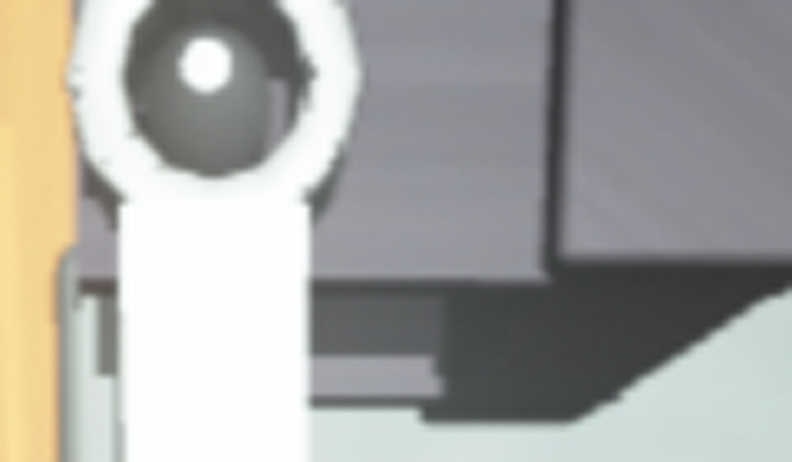

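View pics/s15.png

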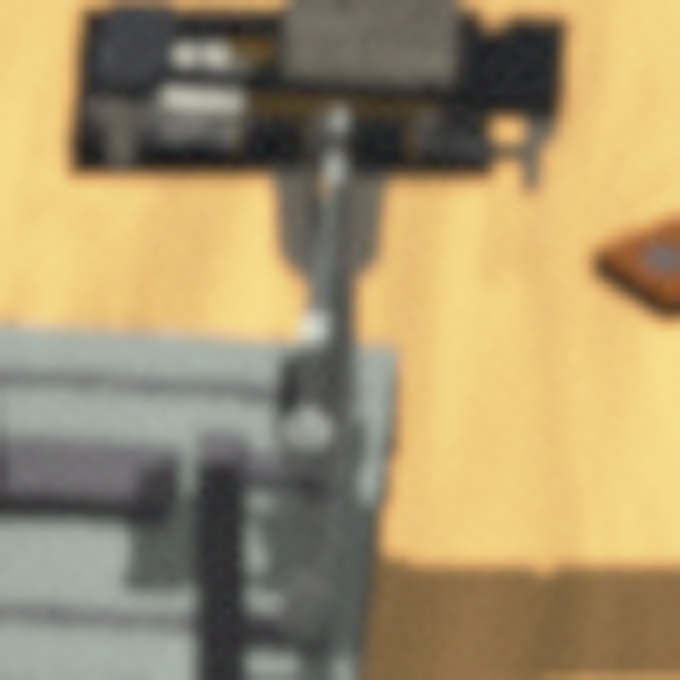

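{"name": "arm_command", "arguments": {
  "series": [
    [0,-0.0008,0.0005,0,0,0,-1],
    [0,-0.0008,0.0005,0,0,0,-1],
    [0,-0.0008,0,0,0,0,-0.8],
    [0,-0.0008,0,0,0,0,-0.6],
    [0,-0.0008,0,0,0,0,-0.4],
    [0,-0.0008,0,0,0,0,-0.3],
    [0,-0.0008,0,0,0,0,-0.3],
    [0,-0.0008,0,0,0,0,-0.3]
  ]
}}

```text
time: 17.2
ee_pos: [450.4, 66.0, 164.5]
orientation: [-0.0, 0.709, 0.705, -0.002]
contact_force: [0.1, 0.8, 0.2]
grip_width: 32.0
```

```bash
python3 - <<'E'
from bench import arm
from h import *
go(arm,[451,66,163],tool_for(Rg(-.35,0)))
c=arm.snapshot("wrist")
crop(c["image"],0,0,512,384,1.5625,"w16.png")
E
```

```text
t 17.2 ee [450.4  66.  164.5] F [0.1 0.8 0.2] w 32.0 q [-0.1   0.21 -0.12  2.09  0.04  0.85 -0.25]
shift [-0.      0.0006  0.0015] rot [-0.16  0.13  0.03] rows 0.0
```

View pics/w16.png

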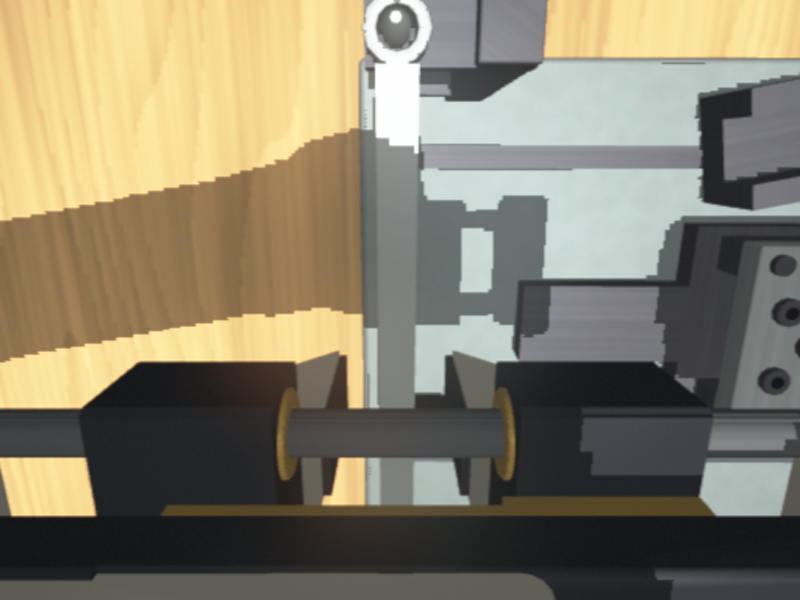

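{"name": "arm_command", "arguments": {
  "series": [
    [0,0,-0.008,0,0,0,-0.3],
    [0,0,-0.025,0,0,0,-0.3],
    [0,0,-0.045,0,0,0,-0.3],
    [0,0,-0.07,0,0,0,-0.3],
    [0,0,-0.095,0,0,0,-0.3],
    [0,0,-0.115,0,0,0,-0.3],
    [0,0,-0.125,0,0,0,-0.3],
    [0,0,-0.125,0,0,0,-0.3]
  ]
}}

```text
time: 17.92
ee_pos: [452.3, 66.6, 292.2]
orientation: [0.001, 0.709, 0.705, 0.0]
contact_force: [0.2, 0.0, 0.3]
grip_width: 31.9
```

```bash
python3 - <<'E'
from bench import arm
from h import *
import pickle
go(arm,[451,66,163],tool_for(Rg(-.35,0)))
cs={n:arm.snapshot(n) for n in ["wrist","side","top"]}
pickle.dump(cs,open("w17.pkl","wb"))
crop(cs["wrist"]["image"],0,0,512,384,1.5625,"w17.png")
crop(cs["side"]["image"],170,130,300,240,6,"s17.png")
E
```

```text
t 17.92 ee [452.3  66.6 292.2] F [0.2 0.  0.3] w 31.9 q [-0.09  0.06 -0.12  1.94  0.01  1.14 -0.22]
shift [-0.0004 -0.0016  0.1292] rot [0.13 0.08 0.02] rows 3.1
```

View pics/w17.png

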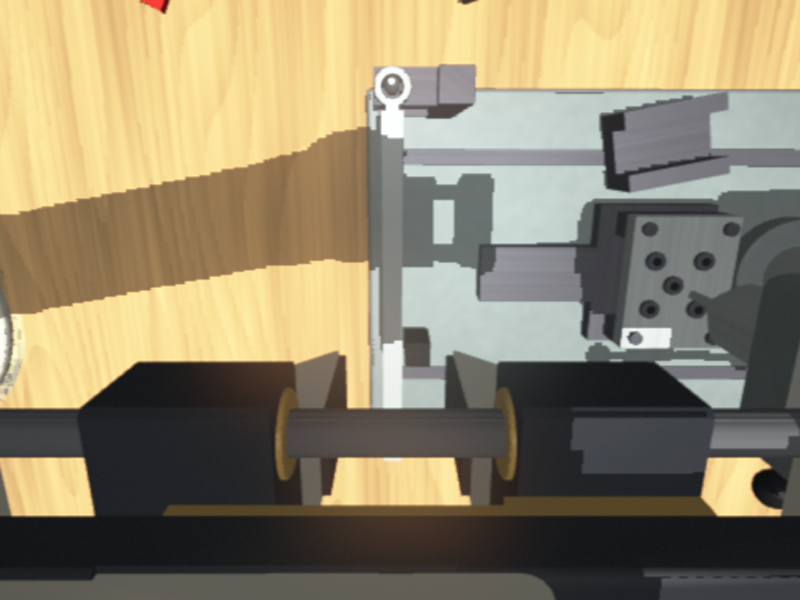

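View pics/s17.png

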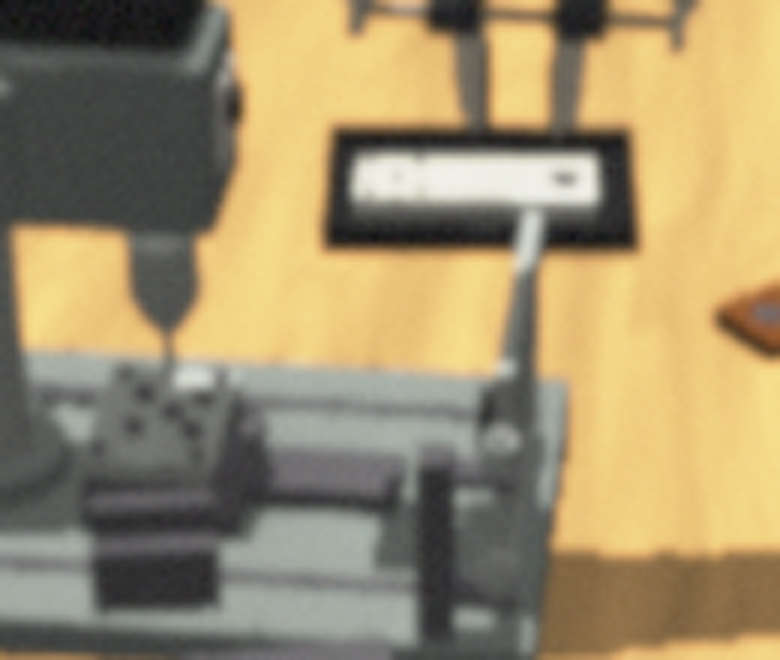

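```bash
python3 - <<'E'
from h import *
import pickle
cs=pickle.load(open("w17.pkl","rb"));c=cs["wrist"]
def b(u,v,z): return back(c,[u*.64,v*.64],z)[0]
p,q=b(393,140,192),b(392.5,455,192);print(p.round(1),q.round(1),"yaw",np.degrees(np.arctan2(-(p-q)[0],(p-q)[1])))
print("base front edge",b(371,130,30).round(1),b(368,400,30).round(1))
D=np.array([615.25,44.9,0]);G=Rz(-.4)
for dz in [0,5,10]:
    o=D+G@[-165,20,42+dz]
    for P in [(0,108,118),(0,-95,150),(0,95,150)]:
        X=o+G@np.array(P,float);print(dz,P,"side",((proj(cs["side"],X)[0]-[170,130])*6).round(0),"wrist",(proj(c,X)[0]/.64).round(0))
for P in [(-120,118,150),(-120,138,150)]: print("post",((proj(cs["side"],D+G@np.array(P,float))[0]-[170,130])*6).round(0))
crop(c["image"],225,30,320,90,8,"w17z.png"); crop(cs["side"]["image"],215,150,275,240,6,"s17z.png")
E
```

```text
[452.1 144.5 192. ] [450.5 -23.5 192. ] yaw -0.5199100957672395
base front edge [435.  155.9  30. ] [428.1 -70.3  30. ]
0 (0, 108, 118) side [500. 435.] wrist [391.  82.]
0 (0, -95, 150) side [534. 194.] wrist [391. 464.]
0 (0, 95, 150) side [503. 371.] wrist [391. 103.]
5 (0, 108, 118) side [500. 427.] wrist [391.  80.]
5 (0, -95, 150) side [534. 186.] wrist [391. 469.]
5 (0, 95, 150) side [503. 363.] wrist [391. 102.]
10 (0, 108, 118) side [500. 419.] wrist [391.  79.]
10 (0, -95, 150) side [534. 179.] wrist [391. 474.]
10 (0, 95, 150) side [503. 355.] wrist [390. 101.]
post [418. 435.]
post [414. 456.]
```

View pics/w17z.png

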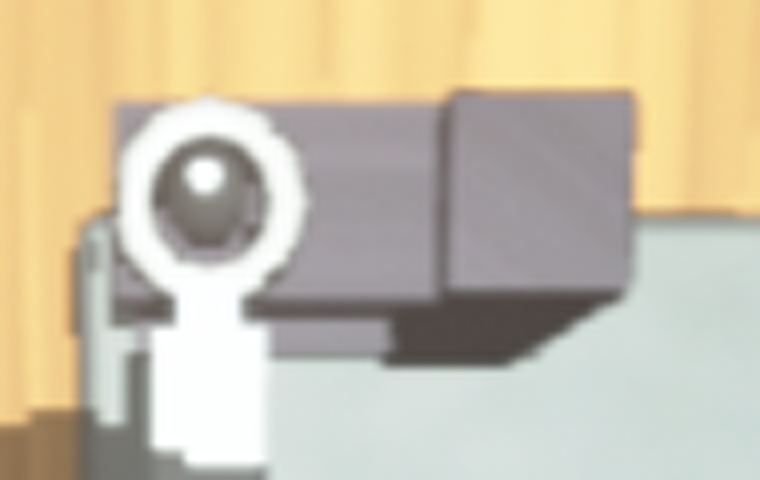

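{"name": "arm_command", "arguments": {
  "series": [
    [0,0,-0.03,0,0,0,-0.3],
    [0,0,-0.05,0,0,0,-0.3],
    [0,0,-0.05,0,0,0,-0.3],
    [0,0,-0.05,0,0,0,-0.3],
    [0,0,-0.05,0,0,0,-0.3],
    [0,0,-0.05,0,0,0,-0.3],
    [0,0,-0.05,0,0,0,-0.3],
    [0,0,-0.05,0,0,0,-0.3]
  ]
}}

```text
time: 18.73
ee_pos: [449.7, 66.1, 337.4]
orientation: [-0.001, 0.709, 0.705, -0.003]
contact_force: [-0.4, -0.3, 0.3]
grip_width: 32.1
```

```bash
python3 - <<'E'
from bench import arm
from h import *
import pickle
cs={n:arm.snapshot(n) for n in ["wrist","side","top"]}
crop(cs["wrist"]["image"],0,0,512,384,1.5625,"w18.png")
crop(cs["side"]["image"],120,90,350,320,2.6,"s18.png")
crop(cs["top"]["image"],160,75,430,225,2.9,"t18.png")
s=arm.read_state();print(s["time"],s["contact_force"],s["qd"].round(3))
E
```

```text
18.8833 [ 0.28902012 -0.23909241  0.73857071] [ 0.001 -0.004 -0.001 -0.004  0.     0.002  0.002]
```

View pics/w18.png

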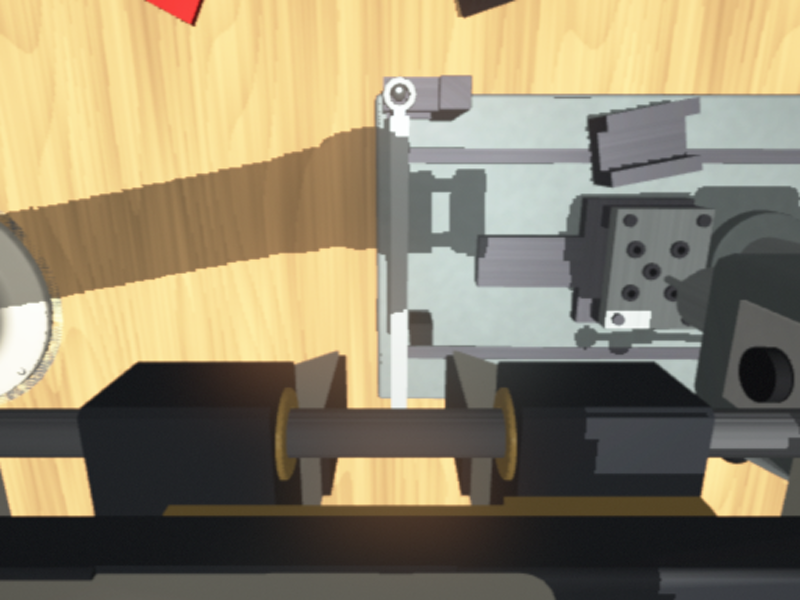

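View pics/s18.png

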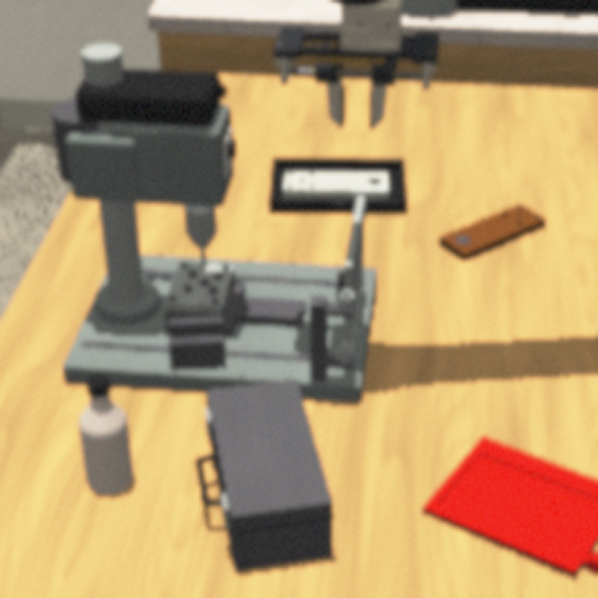

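View pics/t18.png

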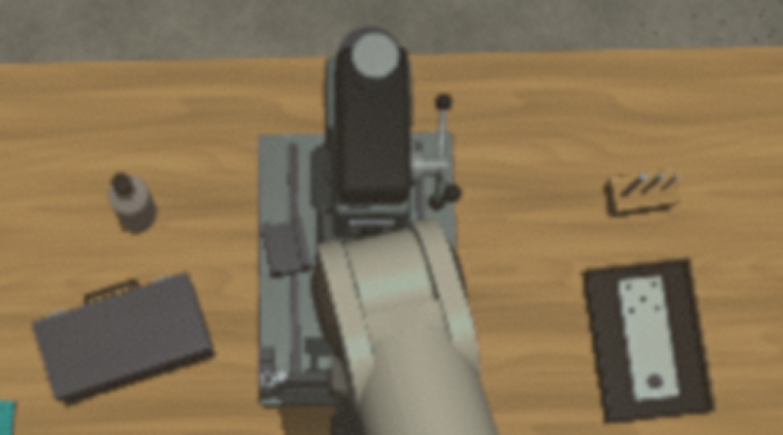

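The plate lies flat in the tray, seen at (648,340) in the top view. The guard hangs shut across the base front, with its pin in the bore at (399,93) in the wrist view. The oil bottle, bits and V-block are where they were, and the arm touches nothing. Handing in.

```bash
python3 -c "
from bench import arm
print(arm.close_job())"
```

```text
the job is handed in; nothing more can be done
None
```

I unloaded the plate and hung the guard, then handed the job in at 18.9 s of the 72 s allowed. The report gave no verdict.

- **Plate:** I pulled the drilled plate about 69 mm out from under the bush plate. I then re-gripped it at its centre of mass, lifted it level and laid it flat in the black tray along the tray's length. At touchdown the force was about 4 N, and the pictures show it flat and centred.
- **Guard:** I pinched it at the middle of its top band, set it upright and brought it in from the front about 36 mm above its seat. I then lowered it over both pins until the wrist force showed it seated.
    - **Fully down:** The tool height at seating was 164.5 mm, against about 164.7 expected.
    - **Fit on the pins:** The last wrist pictures show the upper pin near the middle of its bore. The lower pin could not be seen, so its seating is inferred from the height and force.
    - **Shut straight:** The guard's yaw measured -0.5°, against -0.4° for the drill.
- **Left alone:** The oil bottle, block of bits and V-block look unmoved in the pictures. At hand-in the gripper was clear of everything and the wrist force was about zero.
- **Disagreements:**
    - The side camera put points 1 to 2 pixels lower than calculated, for the drill and the guard alike, so I put it down to calibration.
    - The knuckle's height and sideways position were uncertain by a few millimetres from single pictures. I settled them by drawing the knuckle's outline over the picture and by watching the pin through the bore on the way down.

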